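# Lay out the eyelet and thread kit for two insoles

## Robot

A 6-joint arm with a two-finger parallel gripper is mounted at the origin on a cart in front of the work surface, level with it; the furniture and walls round the work are solid. World frame = base frame: x ahead of the robot, y to its left, z up, the work surface at z = 0. Lengths are in m, angles in degrees, forces in N, time in s.
With the tool pointing down it reaches from about 0.325 to 0.9 m from the base axis. Payload 6.1 kg.
Tool frame: the origin (TCP) lies midway between the tips of the shut fingers; the grasp point (between the pads) lies 19 mm behind it; z points along the fingers, y is the line along which they close (so a half turn about z gives the same grasp; the last joint's range is limited). The gripper opens to 87 mm and grips with 3 to 60 N. Pads are 19 mm wide; open, the fingers measure 117 mm over their backs; the gripper's body (75 mm by 190 mm) begins 51 mm behind the grasp point.
Start: joints at [66.4, 12.628, 87.462, -0, 79.91, -7.225], TCP at [0.176, 0.6, 0.223] pointing down, gripper open.
Joint ranges: [-170.65, 170.65], [-52.31, 119.04], [5.05, 147.46], [-71.25, 251.25], [11.57, 151.72], [-153.62, 153.62]. Speed limits (degrees/s): [147.25, 147.25, 172.46, 180, 180, 180].

## Interface

Orientations are given as a 3x3 rotation matrix whose columns are the frame's x, y, z axes.
In Python, from cell import sensors, cams, ticket gives the robot as it stands. The module is installed in compiled form; this text tells all that it offers.
- The arm moves only by the shell command python3 -m crank 'ROWS' [FORCE]. ROWS is JSON, one flat list of numbers, 7 for each row, row after row: the shift along the tool's x, y, z each as a share of 0.25 m, from -1 to 1, then the turn, a rotation vector about the tool's x, y, z each as a share of pi rad, from -1 to 1, then the closure, from 0 (fully open) to 1 (shut). In form: [dx, dy, dz, wx, wy, wz, fingers, dx, dy, dz, wx, wy, wz, fingers, ...]. A call has 1 to 12 rows; each row is the pose to reach, as a shift and turn from the pose commanded when the call began, along the tool's axes at that moment, turning the shorter way round; what a row does not reach only later rows make up. A row lasts 1/12 s, in which the tool goes at most 41.7 mm and 7.16 degrees, less where a joint would pass 70% of its speed; a pose out of reach is approached as far as the arm can. A call with a number of a shift or a turn outside -1 to 1 is refused whole. A call with a gripper value outside its range is refused whole. The fingers move at their own pace and stop on an object; FORCE is the grip in N (left out, the last holds). Time passes only in rows, so rows that repeat a pose let the fingers close. It gives the time, the measured TCP pose, the force, the opening and the grip force at its end, in the units of the state.
- sensors.read_state(): the state, without advancing time (a new reading comes with each control period).
- cams.camera(name): name is "side" or "top"; returns (picture, depth): 420x560x3 uint8, red, green, blue; 420x560 float32, m along the optical axis (not along the pixel's ray), 0 where there is no reading.
- cams.calibration(name): a dict with "mtx" (3x3 intrinsics, pixels), "camera_from_world" (4x4, takes a point from world to camera coordinates). Camera axes: x right, y up, looking along -z (the intrinsics and any distortion apply to the point x, -y, -z); pixel columns grow to the right and rows downward; lengths in m; the calibration is good to about 2 mm. A picture is of the moment at which its call begins. calibration takes no time and is no camera call.
- ticket.finish_job(): hands the job in; it is judged then, once.
The state is a dict: "time": time; "joint_pos": joint angles; "qvel": joint speeds; "joint_torque": joint torques, N m; "position": TCP position; "tcp_rot": TCP orientation; "force": force on the tool from outside, world axes, zero at the start; "torque": the same for the moment, N m; "opening": finger opening in m; "gripper_force": force on a finger pad.
Only numpy, scipy, OpenCV 4.12 (cv2) and the standard library are available. Lean on these libraries where they do the work, as an engineer would, in place of code of your own. Each camera call takes 0.05 s, during which the arm holds its last target. There are 200 camera calls.

## Task

Lay out the kit for the black and the brown insole, which stay where they are. Set the cork block flat on the table midway between the two insoles, level with their middles and lying lengthwise like them, and put the tin of eyelets from the green board centred on top of it; stand the round steel die upright on the table straight in front of the block (on the robot's side), about 35 mm clear of it. Stand each thread spool from the green board upright on the middle of the insole of its own colour, release everything, and leave the roll of black tape where it lies.

Things in the scene. Friction and masses are not known exactly. Their poses are not given: they have to be found in the camera images.
- black_insole: the black shoe insole, 272 x 90 x 8 mm, fixed flat on the table. Origin: centre of its outline, underside; x along its length, pointing away from the robot (within 0.2 rad), y to the left, z up. The two insoles lie parallel and side by side, level with each other, their centres 250 mm apart; which of them is on the left varies.
- brown_insole: the brown felt insole, 250 x 83 x 9 mm, fixed flat on the table. Origin: centre of its outline, underside; axes as for the black insole.
- cork_block: cork sanding block, a loose brown box 60 (x) x 90 (y) x 30 (z) mm, 0.08 to 0.17 kg, lying flat. Origin: centre of its underside; y along its 90 mm length, z up. At the start it lies on the fixed green tool board to the right of the insoles, whose top is 22 mm above the table (board 135 mm deep x 415 mm wide), in a row with the tin and the two spools, about 100 mm apart, in any order; its length runs across (along the table's front edge, within 0.2 rad).
- tin: round open metal tin with brass eyelets (fixed in it), 62 mm diameter, 20 mm high, standing upright on the green board (22 mm above the table) at the start; can be gripped across its outside. (A second such tin among the stock at the very back of the table, beside the press, is not meant.) Origin: centre of its underside, z up.
- brown_spool: thread spool with brown thread, white flanges and a round brown label on its top, standing upright on the green board at the start: flanges 36 mm diameter, 45 mm high overall; flanges at heights 0 to 6 and 38 to 45 mm, thread about 31 mm diameter between them. Origin: centre of its underside, z up.
- black_spool: thread spool with black thread, white flanges and a round black label on its top, same size as the brown one, standing upright on the green board at the start. (A spool at the very back of the table by the mug and jars is not meant.) Origin: centre of its underside, z up.
- punch_die: small round steel punching die, a hollow cylinder standing upright on the table itself, near the press, at the start, 40 mm diameter (42 over a small lug), 35 mm high; solid to the touch as if filled, 31 mm high to the touch. Origin: centre of its underside, z up.
- black_tape: roll of black tape lying flat, 60 mm diameter, 19 mm high, loose: a bystander to be left where it lies. Origin: centre of its underside, z up.
Things that resemble listed ones, but are neither listed nor needed, are in the scene too. There is more than one size of the tin; the job needs the middle-sized.

How it is judged:
By the outcome, as a careful person would: the job done as asked, in the order asked, and still so for the second after the job is handed in, with the robot touching nothing.
It also fails if it takes over 118 s, if anything falls off the work surface, if the arm or the gripper's body presses on something with over 40 N, if the wrist force passes 120 N, or if a joint passes its speed limit or range.

## Working session

There is one attempt and no reset: what is moved stays moved. The work goes in short steps, Python scripts to look and compute and a shell command to move; the robot and the scene stay as the last step left them, time stands still between calls to the robot, and variables do not carry over. Pictures are saved under pics/ and viewed, at most 14 in all, crops included, and the job is handed in when it is done.

```bash
mkdir -p pics; ls
python3 - <<'E'
from cell import sensors,cams
import cv2,numpy as np
for n in("top","side"):
    p,d=cams.camera(n); c=cams.calibration(n)
    np.savez(f"pics/{n}0.npz",p=p,d=d,K=c["mtx"],T=c["camera_from_world"]); 
    cv2.imwrite(f"pics/{n}0.png",p[:,:,::-1]); print(n,{k:(v.round(3).tolist() if hasattr(v,'round') else v) for k,v in c.items()})
s=sensors.read_state(); print(s)
E
```

```text
pics
top {'mtx': [[463.472, 0.0, 280.538], [0.0, 463.472, 215.147], [0.0, 0.0, 1.0]], 'camera_from_world': [[-0.015, -1.0, -0.023, -0.097], [0.989, -0.018, 0.147, -0.573], [-0.147, -0.021, 0.989, -1.304], [0.0, 0.0, 0.0, 1.0]]}
side {'mtx': [[502.034, 0.0, 278.999], [0.0, 502.034, 207.45], [0.0, 0.0, 1.0]], 'camera_from_world': [[1.0, 0.007, -0.024, -0.561], [0.016, 0.558, 0.829, 0.024], [0.019, -0.83, 0.558, -1.713], [0.0, 0.0, 0.0, 1.0]]}
{'time': 0.1, 'joint_pos': array([ 6.64014984e+01,  1.26718442e+01,  8.75193578e+01, -1.45854975e-04,
        7.99104245e+01, -7.22638150e+00]), 'qvel': array([-0.10710568, -0.05435336, -0.10946389, -0.05754107, -0.0085171 ,
        0.04177578]), 'joint_torque': array([ 1.66502436e-03, -4.95947099e+01, -3.88517511e+01,  7.01286667e-02,
        5.16077410e-02, -7.20355752e-05]), 'position': array([0.17596366, 0.59913191, 0.22153316]), 'tcp_rot': array([[-9.59451295e-01,  2.81873572e-01, -7.07766164e-04],
       [ 2.81874375e-01,  9.59449942e-01, -1.62638885e-03],
       [ 2.20630171e-04, -1.75994203e-03, -9.99998427e-01]]), 'force': array([ 0.46178599, -0.55456337,  0.28722618]), 'torque': array([-0.02160213, -0.03703722,  0.01123315]), 'gripper_force': 0.0, 'opening': 0.08690022022570523}
```

View pics/top0.png

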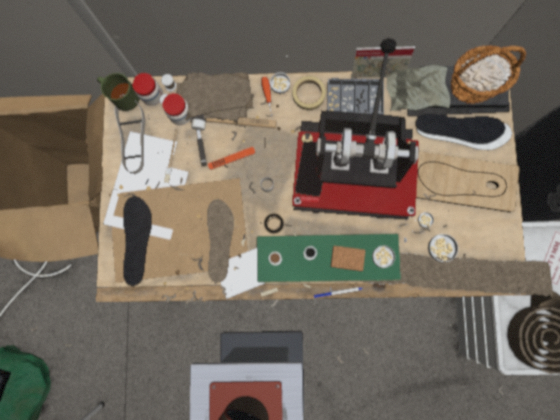

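View pics/side0.png

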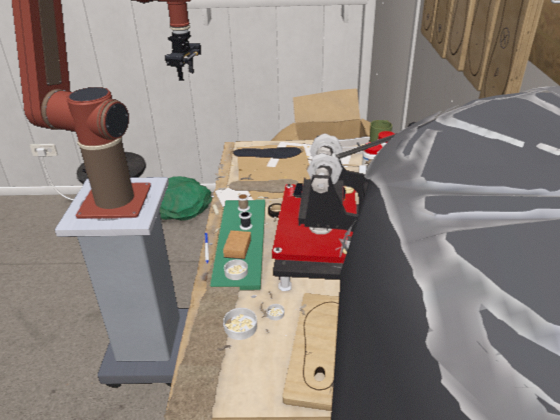

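Top view: the black insole is at (136,240) and the brown one at (220,240). The board row is brown spool (275,258), black spool (310,253), cork (348,258), tin (383,256). The tape is at (274,223). Die candidates are (268,184) and (426,219). I'll enlarge this area and measure.

```bash
cat > h.py <<'E'
import numpy as np,cv2
from cell import cams
def load(n,tag):
    z=np.load(f"pics/{n}{tag}.npz");return z['p'],z['d'],z['K'],z['T']
def snap(n,tag):
    p,d=cams.camera(n);c=cams.calibration(n)
    np.savez(f"pics/{n}{tag}.npz",p=p,d=d,K=c["mtx"],T=c["camera_from_world"]);return p,d,c["mtx"],c["camera_from_world"]
def ray(px,z,K,T):
    "pixel -> world on plane z"
    R,t=T[:3,:3],T[:3,3];o=-R.T@t
    v=R.T@np.array([(px[0]-K[0,2])/K[0,0],-(px[1]-K[1,2])/K[1,1],-1.])
    return o+v*(z-o[2])/v[2]
def cloud(d,K,T):
    "world point for every pixel, from depth"
    v,u=np.mgrid[:d.shape[0],:d.shape[1]]
    c=np.stack([(u-K[0,2])/K[0,0]*d,-(v-K[1,2])/K[1,1]*d,-d],-1)
    return (c-T[:3,3])@T[:3,:3]
def proj(P,K,T):
    c=T[:3,:3]@np.array(P)+T[:3,3]
    return K[0,0]*c[0]/-c[2]+K[0,2],-K[1,1]*c[1]/-c[2]+K[1,2]
E
python3 - <<'E'
from h import *
p,d,K,T=load("top",0);W=cloud(d,K,T)
for nm,(u,v) in dict(brsp=(275,258),bksp=(310,253),cork=(348,258),tin=(383,256),tape=(274,215),c1=(268,184),c2=(426,219),bowl=(442,248),bki=(136,240),bri=(220,240)).items(): print(nm,W[v,u].round(3))
a=cv2.resize(p[165:290,240:470],None,fx=3.4,fy=3.4,interpolation=cv2.INTER_CUBIC)
q,_,K2,T2=load("side",0); b=cv2.resize(q[185:350,200:310],None,fx=1.0*425/165*1.0,fy=425/165)
cv2.imwrite("pics/a.png",a[:,:,::-1]); cv2.imwrite("pics/b.png",cv2.resize(q[185:345,190:320],None,fx=3.6,fy=3.6,interpolation=cv2.INTER_CUBIC)[:,:,::-1])
for k in((268,184),(426,219)): print(proj(ray(k,0.03,K,T),K2,T2))
E
```

```text
brsp [ 0.446 -0.089  0.063]
bksp [ 0.458 -0.188  0.071]
cork [ 0.444 -0.297  0.045]
tin [ 0.449 -0.4    0.024]
tape [ 0.576 -0.087  0.017]
c1 [ 0.673 -0.069 -0.   ]
c2 [ 0.558 -0.536  0.004]
bowl [ 0.471 -0.578  0.   ]
bki [0.509 0.324 0.011]
bri [0.505 0.074 0.01 ]
(np.float64(311.2111255050338), np.float64(201.0706701974578))
(np.float64(274.29170279884204), np.float64(302.764457293732))
```

View pics/a.png

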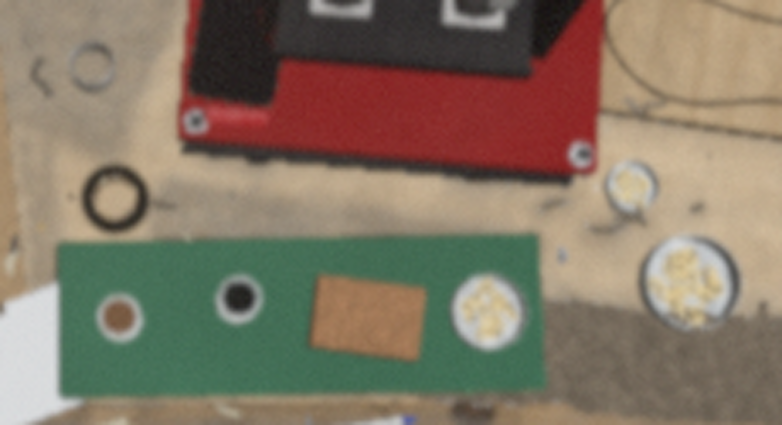

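View pics/b.png

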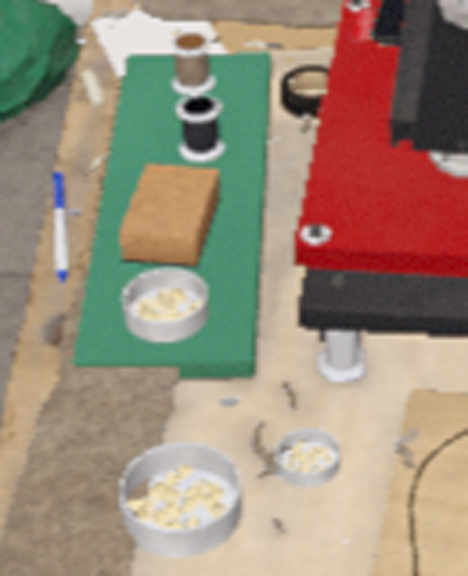

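Identification:
- **Tins:** three with eyelets, at (426,219), (383,256) and (442,248), about 46, 62 and 90 mm wide. The middle-sized one is on the green board at (383,256).
- **Die:** the grey ring at (268,184), about 14 px or 40 mm across. The steel cylinder in the side view is a press foot.
- **Board row, left to right:** brown spool, black spool, cork, tin.

Next I'll measure these.

Run:
```python
from h import *
p,d,K,T=load("top",0);W=cloud(d,K,T)
hsv=cv2.cvtColor(p,cv2.COLOR_RGB2HSV);H,S,V=[hsv[...,i].astype(int) for i in range(3)]
g=((H>55)&(H<95)&(S>90)).astype(np.uint8);g[:230]=0;g[290:]=0
c=max(cv2.findContours(g,0,2)[0],key=cv2.contourArea);bd=np.zeros_like(g);cv2.fillPoly(bd,[cv2.convexHull(c)],1)
bd=cv2.erode(bd,np.ones((3,3)))
o=cv2.morphologyEx(bd&(1-g),cv2.MORPH_OPEN,np.ones((3,3)))
def rep(c,z,nm=''):
    P=np.array([ray(q,z,K,T)[:2] for q in c[:,0]],np.float32);r=cv2.minAreaRect(P)
    h=max(zip(cv2.boxPoints(r),np.roll(cv2.boxPoints(r),-1,0)),key=lambda e:np.hypot(*(e[1]-e[0])));e=h[1]-h[0]
    m=cv2.moments(c);x=ray((m['m10']/m['m00'],m['m01']/m['m00']),z,K,T)
    u,v=c[:,0].mean(0).astype(int)
    print(nm,c[:,0].mean(0).round(),'rect',np.round(r[0],4),np.round(r[1],3),'longdir',round(np.degrees(np.arctan2(e[1],e[0]))%180,1),'centroid',x[:2].round(4))
for c in cv2.findContours(o,0,2)[0]:
    if cv2.contourArea(c)<60: continue
    u=c[:,0,0].mean(); z=.067 if u<330 else .052 if u<365 else .042
    rep(c,z)
rep(max(cv2.findContours(g,0,2)[0],key=cv2.contourArea),.022,'board')
# insoles
k=((V<70)).astype(np.uint8);k[:,:115]=0;k[:,160:]=0;k[:185]=0;k[290:]=0
k=cv2.morphologyEx(k,cv2.MORPH_OPEN,np.ones((3,3)));rep(max(cv2.findContours(k,0,2)[0],key=cv2.contourArea),.008,'black')
print('brown px',p[240,220],'card',p[220,185],p[240,240]); L=cv2.cvtColor(p,cv2.COLOR_RGB2LAB).astype(int)
k=(S<80)&(V<165);k=k.astype(np.uint8);k[:,200:][:,40:]=0;k[:,:195]=0;k[:190]=0;k[290:]=0
k=cv2.morphologyEx(k,cv2.MORPH_OPEN,np.ones((3,3)));rep(max(cv2.findContours(k,0,2)[0],key=cv2.contourArea),.009,'brown')
cv2.imwrite("pics/k.png",k*255)
# die, tape from depth
for nm,(u,v),z in(('die',(267,184),.02),('tape',(274,223),.012)):
    w=W[v-14:v+15,u-14:u+15].reshape(-1,3);w=w[w[:,2]>z];print(nm,len(w),np.median(w,0).round(3),((w.min(0)+w.max(0))/2).round(4),np.ptp(w,0).round(3))
im=cv2.GaussianBlur(cv2.resize(p[165:205,245:290],None,fx=8,fy=8,interpolation=cv2.INTER_CUBIC)[...,1],(5,5),0)
C=cv2.HoughCircles(im,cv2.HOUGH_GRADIENT,1,60,param1=60,param2=15,minRadius=40,maxRadius=75)
for x,y,r in C[0][:3]:
    q=ray(((x+.5)/8-.5+245,(y+.5)/8-.5+165),.035,K,T);print('hough die',x,y,r/8,q.round(4))
```

```text
[277. 258.] rect [ 0.4462 -0.0895] [0.045 0.045] longdir 89.1 centroid [ 0.4461 -0.0888]
 [385. 256.] rect [ 0.4484 -0.3979] [0.071 0.068] longdir 89.0 centroid [ 0.4479 -0.3978]
 [348. 258.] rect [ 0.4442 -0.295 ] [0.101 0.072] longdir 81.6 centroid [ 0.4441 -0.2952]
 [311. 253.] rect [ 0.4598 -0.187 ] [0.045 0.048] longdir 145.1 centroid [ 0.4598 -0.1875]
board [317. 249.] rect [ 0.448 -0.242] [0.124 0.402] longdir 90.1 centroid [ 0.447  -0.2434]
black [137. 238.] rect [0.5102 0.3218] [0.26  0.078] longdir 2.0 centroid [0.5143 0.3265]
brown px [121 108  94] card [165 139 105] [167 143 112]
brown [220. 241.] rect [0.5012 0.0727] [0.255 0.081] longdir 0.5 centroid [0.509  0.0772]
die 50 [ 0.671 -0.069  0.03 ] [ 0.5304 -0.0904  0.696 ] [0.315 0.087 1.35 ]
tape 277 [ 0.54  -0.086  0.019] [ 0.4762 -0.0891  0.6916] [0.206 0.09  1.359]Traceback (most recent call last):
  File "<stdin>", line 31, in <module>
TypeError: 'NoneType' object is not subscriptable
```

View pics/k.png

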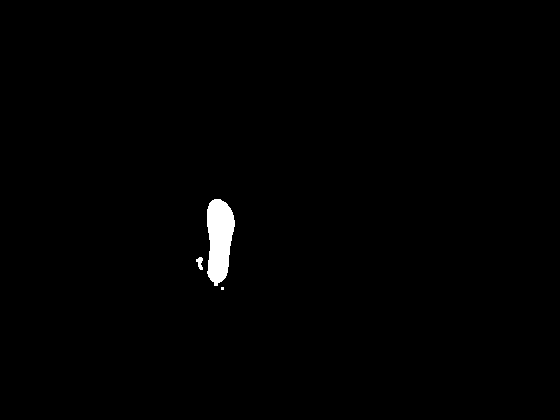

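```bash
cat > plan.py <<'E'
# args: x,y,z,heading(deg, finger line) per waypoint; '/' = a new call begins at the previous waypoint. Prints shares and rows needed
import sys,numpy as np
from scipy.spatial.transform import Rotation as Ro
from cell import sensors
s=sensors.read_state();p0,R0=np.array(s["position"]),np.array(s["tcp_rot"])
print('now',p0.round(4),'h',np.degrees(np.arctan2(R0[1,1],R0[0,1])).round(1),'j',s['joint_pos'].round(0),'open',round(s['opening'],4),'t',round(s['time'],2))
lp,lR=p0,R0
for a in sys.argv[1:]:
    if a=='/': p0,R0=lp,lR;print('--');continue
    x,y,z,h=map(float,a.split(','));h=np.radians(h)
    Y=np.array([np.cos(h),np.sin(h),0]);Z=np.array([0,0,-1.]);R=np.stack([np.cross(Y,Z),Y,Z],1);P=np.array([x,y,z])
    w=Ro.from_matrix(R0.T@R).as_rotvec()/np.pi
    n=max(np.linalg.norm(P-lp)/.0417,np.degrees(Ro.from_matrix(lR.T@R).magnitude())/7.16)
    print((R0.T@(P-p0)/.25).round(3).tolist()+w.round(3).tolist(),'rows',round(n,1));lp,lR=P,R
E
python3 plan.py 0.38,0.40,0.2,35 / 0.444,0.16,0.2,-8 / 0.444,-0.08,0.2,-8 / 0.444,-0.295,0.15,-8
```

```text
now [0.176  0.5991 0.2215] h 73.6 j [66. 13. 88. -0. 80. -7.] open 0.0869 t 0.1
[-1.008, -0.534, 0.087, -0.001, 0.0, 0.215] rows 6.9
--
[-0.933, -0.341, 0.0, 0.0, 0.0, 0.239] rows 6.0
--
[-0.951, 0.134, 0.0, 0.0, 0.0, 0.0] rows 5.8
--
[-0.852, 0.12, 0.2, 0.0, 0.0, 0.0] rows 5.3
```

```bash
python3 -m crank '[-1,-0.534,0.087,0,0,0.215,0, -1,-0.534,0.087,0,0,0.215,0, -1,-0.534,0.087,0,0,0.215,0, -1,-0.534,0.087,0,0,0.215,0, -1,-0.534,0.087,0,0,0.215,0, -1,-0.534,0.087,0,0,0.215,0, -1,-0.534,0.087,0,0,0.215,0]' 20
python3 -m crank '[-0.933,-0.341,0,0,0,0.239,0, -0.933,-0.341,0,0,0,0.239,0, -0.933,-0.341,0,0,0,0.239,0, -0.933,-0.341,0,0,0,0.239,0, -0.933,-0.341,0,0,0,0.239,0, -0.933,-0.341,0,0,0,0.239,0, -0.933,-0.341,0,0,0,0.239,0]'
python3 -m crank '[-0.951,0.134,0,0,0,0,0, -0.951,0.134,0,0,0,0,0, -0.951,0.134,0,0,0,0,0, -0.951,0.134,0,0,0,0,0, -0.951,0.134,0,0,0,0,0, -0.951,0.134,0,0,0,0,0]'
python3 -m crank '[-0.852,0.12,0.2,0,0,0,0, -0.852,0.12,0.2,0,0,0,0, -0.852,0.12,0.2,0,0,0,0, -0.852,0.12,0.2,0,0,0,0, -0.852,0.12,0.2,0,0,0,0, -0.852,0.12,0.2,0,0,0,0, -0.852,0.12,0.2,0,0,0,0, -0.852,0.12,0.2,0,0,0,0]'
python3 plan.py 0.444,-0.295,0.15,-8 0.444,-0.295,0.05,-8 0.444,-0.295,0.026,-8
```

```text
time: 0.68
position: [0.3798, 0.3987, 0.2002]
tcp_rot: [[-0.569, 0.822, -0.0], [0.822, 0.569, -0.001], [-0.001, -0.001, -1.0]]
force: [0.2, 0.7, 0.0]
opening: 0.087
gripper_force: 0.0
time: 1.27
position: [0.4435, 0.1549, 0.2006]
tcp_rot: [[0.153, 0.988, 0.001], [0.988, -0.153, -0.003], [-0.003, 0.001, -1.0]]
force: [-0.1, 0.7, 0.3]
opening: 0.087
gripper_force: 0.0
time: 1.77
position: [0.4413, -0.0814, 0.2007]
tcp_rot: [[0.141, 0.99, 0.0], [0.99, -0.141, -0.001], [-0.001, 0.0, -1.0]]
force: [1.5, -0.2, 0.1]
opening: 0.0869
gripper_force: 0.0
time: 2.43
position: [0.4411, -0.2937, 0.15]
tcp_rot: [[0.142, 0.99, -0.001], [0.99, -0.142, 0.002], [0.002, -0.001, -1.0]]
force: [-0.2, -0.0, 0.1]
opening: 0.0869
gripper_force: 0.0
now [ 0.4411 -0.2937  0.15  ] h -8.2 j [-42.   3. 106.   0.  71. -34.] open 0.0869 t 2.43
[-0.004, 0.012, 0.0, -0.0, -0.001, -0.001] rows 0.1
[-0.004, 0.013, 0.4, -0.0, -0.001, -0.001] rows 2.4
[-0.004, 0.013, 0.496, -0.0, -0.001, -0.001] rows 0.6
```

```bash
python3 -m crank '[-0.004,0.013,0.2,0,0,0,0, -0.004,0.013,0.4,0,0,0,0, -0.004,0.013,0.46,0,0,0,0, -0.004,0.013,0.5,0,0,0,0, -0.004,0.013,0.5,0,0,0,0, -0.004,0.013,0.5,0,0,0,0.5, -0.004,0.013,0.5,0,0,0,0.5, -0.004,0.013,0.5,0,0,0,0.5, -0.004,0.013,0.5,0,0,0,0.5, -0.004,0.013,0.5,0,0,0,0.5, -0.004,0.013,0.5,0,0,0,0.5, -0.004,0.013,0.5,0,0,0,0.5]' 25
python3 plan.py 0.444,-0.295,0.15,-8 / 0.46,-0.05,0.15,20 / 0.5,0.18,0.15,60 / 0.5075,0.1975,0.15,88.7
```

```text
time: 3.43
position: [0.4448, -0.2957, 0.0264]
tcp_rot: [[0.141, 0.99, 0.0], [0.99, -0.141, -0.0], [-0.0, 0.0, -1.0]]
force: [-0.6, 1.7, 5.6]
opening: 0.0599
gripper_force: 25.0
now [ 0.4448 -0.2957  0.0264] h -8.1 j [-42.  14. 109.   0.  57. -34.] open 0.0599 t 3.43
[0.002, -0.003, -0.494, 0.0, 0.0, -0.001] rows 3.0
--
[0.979, -0.073, 0.0, 0.0, 0.0, -0.156] rows 5.9
--
[0.81, 0.465, 0.0, 0.0, 0.0, -0.222] rows 5.6
--
[0.009, 0.076, 0.0, 0.0, 0.0, -0.159] rows 4.0
```

```bash
python3 -m crank '[0,0,-0.1,0,0,0,0.5, 0,0,-0.3,0,0,0,0.5, 0,0,-0.5,0,0,0,0.5, 0,0,-0.5,0,0,0,0.5]'
python3 -m crank '[0.979,-0.073,0,0,0,-0.156,0.5, 0.979,-0.073,0,0,0,-0.156,0.5, 0.979,-0.073,0,0,0,-0.156,0.5, 0.979,-0.073,0,0,0,-0.156,0.5, 0.979,-0.073,0,0,0,-0.156,0.5, 0.979,-0.073,0,0,0,-0.156,0.5, 0.979,-0.073,0,0,0,-0.156,0.5]'
python3 -m crank '[0.81,0.465,0,0,0,-0.222,0.5, 0.81,0.465,0,0,0,-0.222,0.5, 0.81,0.465,0,0,0,-0.222,0.5, 0.81,0.465,0,0,0,-0.222,0.5, 0.81,0.465,0,0,0,-0.222,0.5, 0.81,0.465,0,0,0,-0.222,0.5, 0.81,0.465,0,0,0,-0.222,0.5]'
python3 -m crank '[0.009,0.076,0,0,0,-0.159,0.5, 0.009,0.076,0,0,0,-0.159,0.5, 0.009,0.076,0,0,0,-0.159,0.5, 0.009,0.076,0,0,0,-0.159,0.5, 0.009,0.076,0,0,0,-0.159,0.5, 0.009,0.076,0,0,0,-0.159,0.5]'
python3 plan.py 0.5075,0.1975,0.15,88.7 0.5075,0.1975,0.03,88.7 0.5075,0.1975,0.006,88.7
```

```text
time: 3.77
position: [0.4465, -0.2975, 0.1563]
tcp_rot: [[0.141, 0.99, 0.005], [0.99, -0.141, -0.005], [-0.004, 0.006, -1.0]]
force: [0.9, -1.4, -0.0]
opening: 0.0599
gripper_force: 25.0
time: 4.35
position: [0.4602, -0.0448, 0.1502]
tcp_rot: [[-0.346, 0.938, -0.001], [0.938, 0.346, 0.003], [0.003, 0.0, -1.0]]
force: [-1.0, 0.2, -2.6]
opening: 0.0598
gripper_force: 25.0
time: 4.93
position: [0.5012, 0.1834, 0.1505]
tcp_rot: [[-0.869, 0.494, 0.0], [0.494, 0.869, 0.002], [0.001, 0.002, -1.0]]
force: [-0.7, -0.7, -1.8]
opening: 0.0596
gripper_force: 25.0
time: 5.43
position: [0.5084, 0.1961, 0.1503]
tcp_rot: [[-1.0, 0.03, -0.001], [0.03, 1.0, -0.0], [0.001, -0.0, -1.0]]
force: [-1.2, 0.2, -1.6]
opening: 0.0598
gripper_force: 25.0
now [0.5084 0.1961 0.1503] h 88.3 j [ 13.   5. 104.  -0.  71. -75.] open 0.0598 t 5.43
[0.004, 0.006, 0.001, -0.0, -0.0, -0.002] rows 0.1
[0.004, 0.006, 0.481, -0.0, -0.0, -0.002] rows 2.9
[0.003, 0.006, 0.577, -0.0, -0.0, -0.002] rows 0.6
```

```bash
python3 -m crank '[0.004,0.006,0.15,0,0,-0.002,0.5, 0.004,0.006,0.3,0,0,-0.002,0.5, 0.004,0.006,0.45,0,0,-0.002,0.5, 0.004,0.006,0.53,0,0,-0.002,0.5, 0.004,0.006,0.56,0,0,-0.002,0.5, 0.004,0.006,0.575,0,0,-0.002,0.5, 0.004,0.006,0.58,0,0,-0.002,0.5, 0.004,0.006,0.58,0,0,-0.002,0.5]'
python3 -m crank '[0,0,0,0,0,0,0, 0,0,0,0,0,0,0, 0,0,0,0,0,0,0, 0,0,0,0,0,0,0, 0,0,0,0,0,0,0, 0,0,-0.15,0,0,0,0, 0,0,-0.3,0,0,0,0, 0,0,-0.5,0,0,0,0, 0,0,-0.7,0,0,0,0, 0,0,-0.7,0,0,0,0]'
python3 plan.py 0.5,0.0,0.18,40 / 0.47,-0.21,0.18,0  / 0.4481,-0.398,0.12,0 / 0.4481,-0.398,0.026,0
```

```text
time: 6.1
position: [0.5091, 0.1986, 0.0073]
tcp_rot: [[-1.0, 0.02, 0.003], [0.02, 1.0, 0.001], [-0.003, 0.001, -1.0]]
force: [0.1, -0.6, -1.3]
opening: 0.0597
gripper_force: 25.0
time: 6.93
position: [0.5105, 0.1992, 0.1878]
tcp_rot: [[-1.0, 0.019, 0.009], [0.019, 1.0, 0.002], [-0.009, 0.002, -1.0]]
force: [1.6, 0.2, 0.5]
opening: 0.0868
gripper_force: 0.0
now [0.5105 0.1992 0.1878] h 88.9 j [ 13.   3. 102.  -0.  75. -76.] open 0.0868 t 6.93
[0.027, -0.797, 0.029, 0.002, 0.002, 0.272] rows 6.8
--
[-0.566, -0.632, 0.0, 0.0, 0.0, 0.222] rows 5.6
--
[-0.752, -0.088, 0.24, 0.0, 0.0, 0.0] rows 4.8
--
[0.0, 0.0, 0.376, 0.0, 0.0, 0.0] rows 2.3
```

```bash
python3 -m crank '[0.027,-0.797,0.029,0,0,0.272,0, 0.027,-0.797,0.029,0,0,0.272,0, 0.027,-0.797,0.029,0,0,0.272,0, 0.027,-0.797,0.029,0,0,0.272,0, 0.027,-0.797,0.029,0,0,0.272,0, 0.027,-0.797,0.029,0,0,0.272,0, 0.027,-0.797,0.029,0,0,0.272,0, 0.027,-0.797,0.029,0,0,0.272,0]'
python3 -m crank '[-0.566,-0.632,0,0,0,0.222,0, -0.566,-0.632,0,0,0,0.222,0, -0.566,-0.632,0,0,0,0.222,0, -0.566,-0.632,0,0,0,0.222,0, -0.566,-0.632,0,0,0,0.222,0, -0.566,-0.632,0,0,0,0.222,0, -0.566,-0.632,0,0,0,0.222,0]'
python3 -m crank '[-0.752,-0.088,0.24,0,0,0,0, -0.752,-0.088,0.24,0,0,0,0, -0.752,-0.088,0.24,0,0,0,0, -0.752,-0.088,0.24,0,0,0,0, -0.752,-0.088,0.24,0,0,0,0, -0.752,-0.088,0.24,0,0,0,0, -0.752,-0.088,0.24,0,0,0,0]'
python3 plan.py 0.4481,-0.398,0.12,0  0.4481,-0.398,0.025,0
python3 - <<'E'
from h import *
p,d,K,T=snap("top",1);W=cloud(d,K,T)
# cork: top by depth, between the insoles
m=(W[...,2]>.018)&(W[...,2]<.045)&(W[...,0]>.42)&(W[...,0]<.6)&(W[...,1]>.13)&(W[...,1]<.27)
m=cv2.morphologyEx(m.astype(np.uint8),cv2.MORPH_OPEN,np.ones((3,3)))
c=max(cv2.findContours(m,0,2)[0],key=cv2.contourArea);P=np.array([ray(q,.03,K,T)[:2] for q in c[:,0]],np.float32);print('cork',cv2.minAreaRect(P),np.median(W[m>0],0))
# tape via dark ring for baseline
cv2.imwrite("pics/t1.png",cv2.resize(p[180:300,100:260],None,fx=4,fy=4,interpolation=cv2.INTER_CUBIC)[:,:,::-1])
E
```

```text
time: 7.6
position: [0.497, -0.0016, 0.1737]
tcp_rot: [[-0.638, 0.77, 0.0], [0.77, 0.638, 0.0], [-0.0, 0.0, -1.0]]
force: [0.3, 0.7, -0.2]
opening: 0.0869
gripper_force: 0.0
time: 8.18
position: [0.4665, -0.2128, 0.1737]
tcp_rot: [[0.003, 1.0, 0.0], [1.0, -0.003, -0.0], [-0.0, 0.0, -1.0]]
force: [0.3, -0.4, 0.1]
opening: 0.0874
gripper_force: 0.0
time: 8.77
position: [0.4448, -0.3979, 0.1123]
tcp_rot: [[-0.003, 1.0, -0.001], [1.0, 0.003, 0.002], [0.002, -0.001, -1.0]]
force: [1.0, 0.4, -0.0]
opening: 0.0872
gripper_force: 0.0
now [ 0.4448 -0.3979  0.1123] h 0.2 j [-49.  15.  97.   0.  68. -50.] open 0.0872 t 8.77
[-0.0, 0.013, -0.031, -0.0, -0.001, 0.001] rows 0.2
[-0.001, 0.014, 0.349, -0.0, -0.001, 0.001] rows 2.3
cork ((0.5082778334617615, 0.199014812707901), (0.062234874814748764, 0.08786337077617645), 88.99090576171875) [0.51037817 0.19943627 0.03007513]
```

View pics/t1.png

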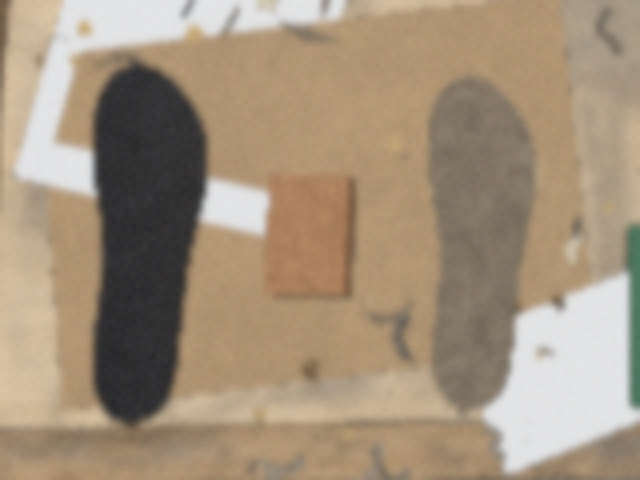

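Both insoles show clearly: black spans x 94–207 and y 65–425 in the crop, brown x 429–536 and y 76–411. The cork stands straight between them, centred at crop (308,236). Next is the tin.

```bash
python3 -m crank '[0,0.013,0.1,0,0,0,0, 0,0.013,0.2,0,0,0,0, 0,0.013,0.3,0,0,0,0, 0,0.013,0.345,0,0,0,0, 0,0.013,0.345,0,0,0,0, 0,0.013,0.345,0,0,0,0.5, 0,0.013,0.345,0,0,0,0.5, 0,0.013,0.345,0,0,0,0.5, 0,0.013,0.345,0,0,0,0.5, 0,0.013,0.345,0,0,0,0.5, 0,0.013,0.345,0,0,0,0.5, 0,0.013,0.345,0,0,0,0.5]' 20
python3 plan.py  0.4481,-0.398,0.17,0 / 0.46,-0.18,0.17,0 / 0.48,0.04,0.17,-20 / 0.509,0.1987,0.15,-20
python3 - <<'E'
from h import *
_,_,K,T=load("top",1)
b=ray((137.1,240.9),.008,K,T);r=ray((220.25,240.5),.009,K,T);e=b-r
print(b,r,(b+r)/2,np.linalg.norm(e[:2]),np.degrees(np.arctan2(e[1],e[0]))-90, 'cork',ray((176.6,238.6),.03,K,T))
E
```

```text
time: 9.82
position: [0.4487, -0.3994, 0.0286]
tcp_rot: [[0.0, 1.0, 0.001], [1.0, -0.0, -0.001], [-0.001, 0.001, -1.0]]
force: [-0.0, 1.4, 6.2]
opening: 0.0612
gripper_force: 20.0
now [ 0.4487 -0.3994  0.0286] h -0.0 j [-49.  21.  99.   0.  59. -49.] open 0.0612 t 9.82
[0.005, -0.002, -0.566, 0.0, 0.0, -0.0] rows 3.4
--
[0.872, 0.048, 0.0, 0.0, 0.0, 0.0] rows 5.2
--
[0.88, 0.08, 0.0, 0.0, 0.0, 0.111] rows 5.3
--
[0.636, -0.108, 0.08, 0.0, 0.0, 0.0] rows 3.9
[0.50659354 0.32163567 0.008     ] [0.50352929 0.07368054 0.009     ] [0.50506142 0.1976581  0.0085    ] 0.24797406482709897 -0.7080301560835522 cork [0.50922796 0.1983345  0.03      ]
```

```bash
python3 -m crank '[0,0,-0.1,0,0,0,0.5, 0,0,-0.3,0,0,0,0.5, 0,0,-0.5,0,0,0,0.5, 0,0,-0.566,0,0,0,0.5, 0,0,-0.566,0,0,0,0.5]'
python3 -m crank '[0.872,0.048,0,0,0,0,0.5, 0.872,0.048,0,0,0,0,0.5, 0.872,0.048,0,0,0,0,0.5, 0.872,0.048,0,0,0,0,0.5, 0.872,0.048,0,0,0,0,0.5, 0.872,0.048,0,0,0,0,0.5]'
python3 -m crank '[0.88,0.08,0,0,0,0.111,0.5, 0.88,0.08,0,0,0,0.111,0.5, 0.88,0.08,0,0,0,0.111,0.5, 0.88,0.08,0,0,0,0.111,0.5, 0.88,0.08,0,0,0,0.111,0.5, 0.88,0.08,0,0,0,0.111,0.5]'
python3 -m crank '[0.636,-0.108,0.08,0,0,0,0.5, 0.636,-0.108,0.08,0,0,0,0.5, 0.636,-0.108,0.08,0,0,0,0.5, 0.636,-0.108,0.08,0,0,0,0.5, 0.636,-0.108,0.08,0,0,0,0.5, 0.636,-0.108,0.08,0,0,0,0.5, 0.636,-0.108,0.08,0,0,0,0.5]'
python3 plan.py 0.509,0.1987,0.15,-20 0.509,0.1987,0.06,-20 0.509,0.1987,0.038,-20
```

```text
time: 10.23
position: [0.4514, -0.4024, 0.178]
tcp_rot: [[0.0, 1.0, 0.009], [1.0, 0.0, -0.011], [-0.011, 0.009, -1.0]]
force: [1.5, 0.0, 0.4]
opening: 0.0607
gripper_force: 20.0
time: 10.73
position: [0.4595, -0.1754, 0.168]
tcp_rot: [[-0.003, 1.0, -0.001], [1.0, 0.003, 0.003], [0.003, -0.001, -1.0]]
force: [0.4, -0.8, -0.8]
opening: 0.061
gripper_force: 20.0
time: 11.23
position: [0.48, 0.0422, 0.1687]
tcp_rot: [[0.341, 0.94, 0.0], [0.94, -0.341, 0.001], [0.001, -0.0, -1.0]]
force: [0.2, -0.4, -0.9]
opening: 0.0608
gripper_force: 20.0
time: 11.82
position: [0.5088, 0.1976, 0.1482]
tcp_rot: [[0.341, 0.94, -0.001], [0.94, -0.341, -0.001], [-0.001, -0.001, -1.0]]
force: [-0.7, -1.0, -0.2]
opening: 0.0609
gripper_force: 20.0
now [0.5088 0.1976 0.1482] h -19.9 j [ 13.   6. 104.  -0.  71.  33.] open 0.0609 t 11.82
[0.004, -0.001, -0.007, -0.0, 0.0, 0.0] rows 0.1
[0.005, -0.001, 0.353, -0.0, 0.0, 0.0] rows 2.2
[0.005, -0.001, 0.441, -0.0, 0.0, 0.0] rows 0.5
```

```bash
python3 -m crank '[0,0,0.12,0,0,0,0.5, 0,0,0.24,0,0,0,0.5, 0,0,0.34,0,0,0,0.5, 0,0,0.4,0,0,0,0.5, 0,0,0.43,0,0,0,0.5, 0,0,0.44,0,0,0,0.5, 0,0,0.445,0,0,0,0.5, 0,0,0.445,0,0,0,0.5, 0,0,0.445,0,0,0,0.5, 0,0,0.445,0,0,0,0.5]'
python3 plan.py 0.509,0.1982,0.035,-20
```

```text
time: 12.65
position: [0.5101, 0.1982, 0.0389]
tcp_rot: [[0.342, 0.94, 0.002], [0.94, -0.342, 0.0], [0.001, 0.002, -1.0]]
force: [-0.8, 0.8, -1.2]
opening: 0.0612
gripper_force: 20.0
now [0.5101 0.1982 0.0389] h -20.0 j [ 13.  14. 107.  -0.  59.  33.] open 0.0612 t 12.65
[-0.001, -0.004, 0.016, 0.001, -0.0, 0.0] rows 0.1
```

```bash
python3 -m crank '[0,-0.002,0.004,0,0,0,0.5, 0,-0.002,0.008,0,0,0,0.5, 0,-0.002,0.01,0,0,0,0.5, 0,-0.002,0.01,0,0,0,0.5]'
python3 -m crank '[0,0,0,0,0,0,0, 0,0,0,0,0,0,0, 0,0,0,0,0,0,0, 0,0,0,0,0,0,0, 0,0,0,0,0,0,0, 0,0,-0.08,0,0,0,0, 0,0,-0.2,0,0,0,0, 0,0,-0.4,0,0,0,0, 0,0,-0.6,0,0,0,0, 0,0,-0.6,0,0,0,0]'
python3 plan.py  0.58,0.04,0.18,-10 / 0.671,-0.069,0.15,0 0.671,-0.069,0.12,0
python3 - <<'E'
from h import *
p,d,K,T=load("top",1)
c=cv2.resize(p[168:202,246:290],None,fx=10,fy=10,interpolation=cv2.INTER_CUBIC);cv2.imwrite("pics/die.png",c[:,:,::-1])
E
```

```text
time: 12.98
position: [0.5093, 0.1985, 0.0369]
tcp_rot: [[0.341, 0.94, 0.001], [0.94, -0.341, 0.0], [0.001, 0.001, -1.0]]
force: [-4.5, -2.4, 10.9]
opening: 0.061
gripper_force: 20.0
time: 13.82
position: [0.5113, 0.1989, 0.1913]
tcp_rot: [[0.342, 0.94, 0.008], [0.94, -0.342, 0.002], [0.004, 0.007, -1.0]]
force: [1.7, 0.6, 0.8]
opening: 0.0868
gripper_force: 0.0
now [0.5113 0.1989 0.1913] h -20.0 j [ 13.   3. 101.   0.  75.  33.] open 0.0868 t 13.82
[-0.504, 0.475, 0.046, 0.002, -0.001, -0.055] rows 4.2
--
[-0.366, 0.434, 0.12, 0.0, 0.0, -0.056] rows 3.5
[-0.366, 0.434, 0.24, 0.0, 0.0, -0.056] rows 0.7
```

View pics/die.png

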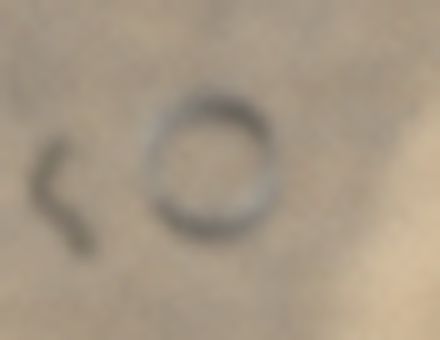

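The die shows as a ring at crop (211,162), about 14 px (40 mm) across, which matches. Moving to it.

```bash
python3 -m crank '[-0.504,0.475,0.046,0,0,-0.055,0, -0.504,0.475,0.046,0,0,-0.055,0, -0.504,0.475,0.046,0,0,-0.055,0, -0.504,0.475,0.046,0,0,-0.055,0, -0.504,0.475,0.046,0,0,-0.055,0, -0.504,0.475,0.046,0,0,-0.055,0]'
python3 - <<'E'
from h import *
_,_,K,T=load("top",1)
print(ray((267.1,184.2),.035,K,T),ray((267.1,184.2),.03,K,T))
p,d,K,T=snap("top",2);W=cloud(d,K,T)
m=(W[...,2]>.04)&(W[...,2]<.06)&(abs(W[...,0]-.51)<.07)&(abs(W[...,1]-.2)<.07);print(m.sum())
w=W[m];print('tin',np.median(w,0).round(4),((w.min(0)+w.max(0))/2).round(4),np.ptp(w,0).round(3))
cv2.imwrite("pics/t2.png",cv2.resize(p[180:300,100:290],None,fx=4,fy=4,interpolation=cv2.INTER_CUBIC)[:,:,::-1])
E
```

```text
time: 14.32
position: [0.5778, 0.0361, 0.1729]
tcp_rot: [[0.179, 0.984, -0.001], [0.984, -0.179, -0.001], [-0.001, -0.0, -1.0]]
force: [0.4, 0.4, 0.3]
opening: 0.0872
gripper_force: 0.0
[ 0.66510927 -0.06800352  0.035     ] [ 0.66620214 -0.06775661  0.03      ]
66
tin [0.5067 0.1873 0.0439] [0.5133 0.1871 0.0467] [0.05  0.038 0.013]
```

View pics/t2.png

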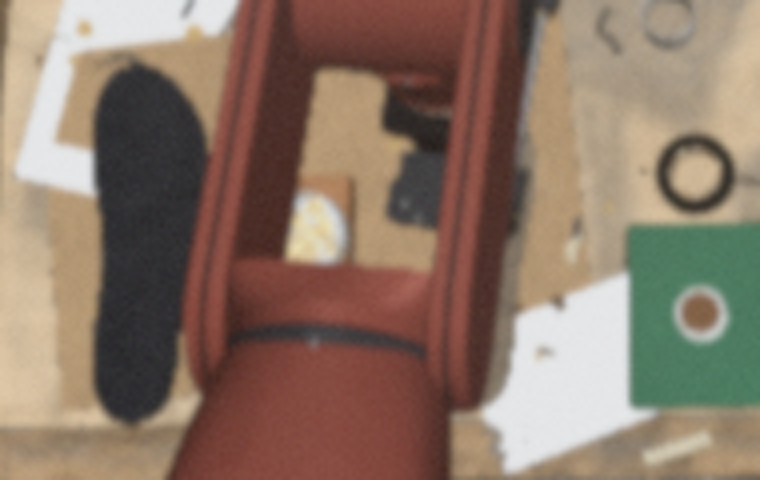

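The tin is on the cork, partly hidden by the arm at crop (315,228). The die stays at (0.667,-0.068).

```bash
python3 plan.py 0.667,-0.068,0.13,0 / 0.667,-0.068,0.006,0
```

```text
now [0.5771 0.0381 0.173 ] h -10.2 j [-4.  9. 97.  0. 74.  6.] open 0.0869 t 14.37
[-0.354, 0.429, 0.171, -0.0, -0.0, -0.057] rows 3.5
--
[0.0, 0.0, 0.496, 0.0, 0.0, 0.0] rows 3.0
```

```bash
python3 -m crank '[-0.354,0.429,0.171,0,0,-0.057,0, -0.354,0.429,0.171,0,0,-0.057,0, -0.354,0.429,0.171,0,0,-0.057,0, -0.354,0.429,0.171,0,0,-0.057,0, -0.354,0.429,0.171,0,0,-0.057,0, -0.354,0.429,0.171,0,0,-0.057,0]'
python3 -m crank '[0,0,0.15,0,0,0,0, 0,0,0.3,0,0,0,0, 0,0,0.42,0,0,0,0, 0,0,0.48,0,0,0,0, 0,0,0.48,0,0,0,0]'
python3 plan.py 0.667,-0.068,0.007,0
```

```text
time: 14.87
position: [0.6667, -0.0654, 0.1297]
tcp_rot: [[-0.003, 1.0, -0.002], [1.0, 0.003, 0.001], [0.001, -0.002, -1.0]]
force: [0.3, 0.9, 0.6]
opening: 0.0866
gripper_force: 0.0
time: 15.28
position: [0.6633, -0.0638, 0.0067]
tcp_rot: [[-0.005, 1.0, -0.008], [1.0, 0.005, 0.002], [0.002, -0.008, -1.0]]
force: [-0.2, -0.0, -0.2]
opening: 0.087
gripper_force: 0.0
now [ 0.6633 -0.0638  0.0067] h 0.3 j [-12.  31.  88.   0.  61. -13.] open 0.087 t 15.28
[-0.017, 0.015, -0.001, -0.002, -0.001, 0.002] rows 0.1
```

```bash
python3 -m crank '[-0.01,0.01,0,0,0,0,0, -0.01,0.01,0,0,0,0,0, -0.01,0.01,0,0,0,0,0.7, -0.01,0.01,0,0,0,0,0.7, -0.01,0.01,0,0,0,0,0.7, -0.01,0.01,0,0,0,0,0.7, -0.01,0.01,0,0,0,0,0.7, -0.01,0.01,0,0,0,0,0.7, -0.01,0.01,0,0,0,0,0.7, -0.01,0.01,0,0,0,0,0.7, -0.01,0.01,0,0,0,0,0.7]' 25
python3 plan.py 0.667,-0.068,0.15,0 / 0.55,0.0,0.17,10 / 0.42,0.13,0.17,50 / 0.407,0.2,0.12,89
```

```text
time: 16.2
position: [0.6697, -0.0692, 0.0107]
tcp_rot: [[-0.003, 1.0, -0.0], [1.0, 0.003, 0.0], [0.0, -0.0, -1.0]]
force: [-0.3, 0.1, -0.2]
opening: 0.0395
gripper_force: 25.0
now [ 0.6697 -0.0692  0.0107] h 0.2 j [-13.  31.  87.  -0.  61. -13.] open 0.0395 t 16.2
[0.005, -0.011, -0.557, -0.0, -0.0, 0.001] rows 3.3
--
[0.272, -0.468, -0.08, 0.0, 0.0, -0.056] rows 3.3
--
[0.602, -0.422, 0.0, 0.0, 0.0, -0.222] rows 5.6
--
[0.22, 0.181, 0.2, 0.0, 0.0, -0.217] rows 5.4
```

```bash
python3 -m crank '[0,0,-0.1,0,0,0,0.7, 0,0,-0.25,0,0,0,0.7, 0,0,-0.4,0,0,0,0.7, 0,0,-0.557,0,0,0,0.7, 0,0,-0.557,0,0,0,0.7]'
python3 -m crank '[0.272,-0.468,-0.08,0,0,-0.056,0.7, 0.272,-0.468,-0.08,0,0,-0.056,0.7, 0.272,-0.468,-0.08,0,0,-0.056,0.7, 0.272,-0.468,-0.08,0,0,-0.056,0.7, 0.272,-0.468,-0.08,0,0,-0.056,0.7]'
python3 -m crank '[0.602,-0.422,0,0,0,-0.222,0.7, 0.602,-0.422,0,0,0,-0.222,0.7, 0.602,-0.422,0,0,0,-0.222,0.7, 0.602,-0.422,0,0,0,-0.222,0.7, 0.602,-0.422,0,0,0,-0.222,0.7, 0.602,-0.422,0,0,0,-0.222,0.7, 0.602,-0.422,0,0,0,-0.222,0.7]'
python3 -m crank '[0.22,0.181,0.2,0,0,-0.217,0.7, 0.22,0.181,0.2,0,0,-0.217,0.7, 0.22,0.181,0.2,0,0,-0.217,0.7, 0.22,0.181,0.2,0,0,-0.217,0.7, 0.22,0.181,0.2,0,0,-0.217,0.7, 0.22,0.181,0.2,0,0,-0.217,0.7, 0.22,0.181,0.2,0,0,-0.217,0.7, 0.22,0.181,0.2,0,0,-0.217,0.7, 0.22,0.181,0.2,0,0,-0.217,0.7]'
python3 plan.py 0.409,0.2,0.12,89 0.409,0.2,0.011,89
```

```text
time: 16.62
position: [0.675, -0.0702, 0.1606]
tcp_rot: [[-0.003, 1.0, 0.015], [1.0, 0.003, -0.003], [-0.003, 0.015, -1.0]]
force: [2.0, 0.1, 0.5]
opening: 0.0394
gripper_force: 25.0
time: 17.03
position: [0.55, 0.0003, 0.1699]
tcp_rot: [[-0.18, 0.984, -0.001], [0.984, 0.18, 0.001], [0.001, -0.001, -1.0]]
force: [1.3, -0.5, -0.8]
opening: 0.0396
gripper_force: 25.0
time: 17.62
position: [0.4222, 0.1284, 0.1703]
tcp_rot: [[-0.771, 0.636, 0.001], [0.636, 0.771, -0.0], [-0.001, 0.001, -1.0]]
force: [0.8, 0.2, -1.2]
opening: 0.0397
gripper_force: 25.0
time: 18.37
position: [0.4093, 0.1974, 0.12]
tcp_rot: [[-1.0, 0.016, 0.0], [0.016, 1.0, -0.0], [-0.0, -0.0, -1.0]]
force: [-0.9, -0.6, -1.9]
opening: 0.0396
gripper_force: 25.0
now [0.4093 0.1974 0.12  ] h 89.1 j [ 16.  -5. 118.  -0.  67. -73.] open 0.0396 t 18.37
[0.001, 0.011, 0.0, -0.0, 0.0, 0.0] rows 0.1
[0.001, 0.011, 0.436, -0.0, 0.0, 0.0] rows 2.6
```

```bash
python3 -m crank '[0,0.008,0.12,0,0,0,0.7, 0,0.008,0.24,0,0,0,0.7, 0,0.008,0.34,0,0,0,0.7, 0,0.008,0.4,0,0,0,0.7, 0,0.008,0.42,0,0,0,0.7, 0,0.008,0.43,0,0,0,0.7, 0,0.008,0.436,0,0,0,0.7, 0,0.008,0.436,0,0,0,0.7, 0,0.008,0.436,0,0,0,0.7, 0,0.008,0.436,0,0,0,0.7]'
```

```text
time: 19.2
position: [0.4097, 0.2, 0.0122]
tcp_rot: [[-1.0, 0.013, 0.002], [0.013, 1.0, 0.001], [-0.002, 0.001, -1.0]]
force: [-0.0, -0.3, 0.0]
opening: 0.0394
gripper_force: 25.0
```

```bash
python3 -m crank '[0,0,0.006,0,0,0,0.7, 0,0,0.007,0,0,0,0.7, 0,0,0.007,0,0,0,0.7]'
python3 -m crank '[0,0,0,0,0,0,0, 0,0,0,0,0,0,0, 0,0,0,0,0,0,0, 0,0,0,0,0,0,0, 0,0,0,0,0,0,0, 0,0,-0.08,0,0,0,0, 0,0,-0.2,0,0,0,0, 0,0,-0.4,0,0,0,0, 0,0,-0.6,0,0,0,0, 0,0,-0.6,0,0,0,0]'
python3 plan.py  0.43,0.03,0.17,40 / 0.4461,-0.089,0.12,0 / 0.4461,-0.089,0.027,0
```

```text
time: 19.45
position: [0.4097, 0.2, 0.0106]
tcp_rot: [[-1.0, 0.012, 0.002], [0.012, 1.0, 0.0], [-0.002, 0.001, -1.0]]
force: [-1.9, 0.4, 5.7]
opening: 0.0394
gripper_force: 25.0
time: 20.28
position: [0.4112, 0.2005, 0.1651]
tcp_rot: [[-1.0, 0.012, 0.007], [0.012, 1.0, 0.002], [-0.007, 0.002, -1.0]]
force: [1.7, -0.6, 0.9]
opening: 0.0863
gripper_force: 0.0
now [0.4112 0.2005 0.1651] h 89.3 j [ 16.  -8. 115.   0.  73. -73.] open 0.0863 t 20.28
[-0.084, -0.681, -0.021, 0.002, 0.002, 0.274] rows 6.9
--
[-0.406, -0.257, 0.2, 0.0, 0.0, 0.222] rows 5.6
--
[0.0, 0.0, 0.372, 0.0, 0.0, 0.0] rows 2.2
```

```bash
python3 -m crank '[-0.084,-0.681,-0.021,0,0,0.274,0, -0.084,-0.681,-0.021,0,0,0.274,0, -0.084,-0.681,-0.021,0,0,0.274,0, -0.084,-0.681,-0.021,0,0,0.274,0, -0.084,-0.681,-0.021,0,0,0.274,0, -0.084,-0.681,-0.021,0,0,0.274,0, -0.084,-0.681,-0.021,0,0,0.274,0, -0.084,-0.681,-0.021,0,0,0.274,0]'
python3 -m crank '[-0.406,-0.257,0.2,0,0,0.222,0, -0.406,-0.257,0.2,0,0,0.222,0, -0.406,-0.257,0.2,0,0,0.222,0, -0.406,-0.257,0.2,0,0,0.222,0, -0.406,-0.257,0.2,0,0,0.222,0, -0.406,-0.257,0.2,0,0,0.222,0, -0.406,-0.257,0.2,0,0,0.222,0, -0.406,-0.257,0.2,0,0,0.222,0]'
python3 plan.py 0.4461,-0.089,0.12,0 0.4461,-0.089,0.027,0
```

```text
time: 20.95
position: [0.4274, 0.0287, 0.1644]
tcp_rot: [[-0.638, 0.77, -0.0], [0.77, 0.638, 0.0], [0.0, -0.0, -1.0]]
force: [0.5, 0.6, -1.0]
opening: 0.0872
gripper_force: 0.0
time: 21.62
position: [0.4434, -0.0897, 0.1144]
tcp_rot: [[-0.005, 1.0, -0.0], [1.0, 0.005, 0.0], [0.0, -0.0, -1.0]]
force: [-0.4, -0.4, 0.1]
opening: 0.0872
gripper_force: 0.0
now [ 0.4434 -0.0897  0.1144] h 0.3 j [-21.  -5. 118.  -0.  67. -22.] open 0.0872 t 21.62
[0.003, 0.011, -0.022, -0.0, -0.0, 0.002] rows 0.1
[0.003, 0.011, 0.35, -0.0, -0.0, 0.002] rows 2.2
```

```bash
python3 -m crank '[0.002,0.011,0.12,0,0,0,0, 0.002,0.011,0.24,0,0,0,0, 0.002,0.011,0.32,0,0,0,0, 0.002,0.011,0.345,0,0,0,0, 0.002,0.011,0.345,0,0,0,0, 0.002,0.011,0.345,0,0,0,0.7, 0.002,0.011,0.345,0,0,0,0.7, 0.002,0.011,0.345,0,0,0,0.7, 0.002,0.011,0.345,0,0,0,0.7, 0.002,0.011,0.345,0,0,0,0.7, 0.002,0.011,0.345,0,0,0,0.7, 0.002,0.011,0.345,0,0,0,0.7]' 15
python3 plan.py 0.446,-0.089,0.15,0 / 0.48,0.0,0.15,0 0.504,0.0735,0.13,0 / 0.504,0.0735,0.014,0
```

```text
time: 22.62
position: [0.4464, -0.0895, 0.0286]
tcp_rot: [[-0.0, 1.0, 0.0], [1.0, 0.0, -0.0], [-0.0, 0.0, -1.0]]
force: [-0.5, 0.5, 0.6]
opening: 0.0484
gripper_force: 0.0
now [ 0.4464 -0.0895  0.0286] h 0.0 j [-21.   3. 121.  -0.  56. -21.] open 0.0484 t 22.62
[0.002, -0.001, -0.486, 0.0, 0.0, 0.0] rows 2.9
--
[0.356, 0.136, 0.0, 0.0, 0.0, 0.0] rows 2.3
[0.65, 0.232, 0.08, 0.0, 0.0, 0.0] rows 1.9
--
[0.0, 0.0, 0.464, 0.0, 0.0, 0.0] rows 2.8
```

```bash
python3 -m crank '[0,0,0,0,0,0,0.75, 0,0,0,0,0,0,0.75, 0,0,0,0,0,0,0.75, 0,0,0,0,0,0,0.75, 0,0,0,0,0,0,0.75]' 20
python3 -m crank '[0,0,-0.1,0,0,0,0.75, 0,0,-0.25,0,0,0,0.75, 0,0,-0.4,0,0,0,0.75, 0,0,-0.486,0,0,0,0.75, 0,0,-0.486,0,0,0,0.75]'
python3 -m crank '[0.65,0.232,0.08,0,0,0,0.75, 0.65,0.232,0.08,0,0,0,0.75, 0.65,0.232,0.08,0,0,0,0.75, 0.65,0.232,0.08,0,0,0,0.75, 0.65,0.232,0.08,0,0,0,0.75, 0.65,0.232,0.08,0,0,0,0.75, 0.65,0.232,0.08,0,0,0,0.75, 0.65,0.232,0.08,0,0,0,0.75]'
python3 plan.py 0.504,0.0735,0.13,0 0.504,0.0735,0.0155,0
```

```text
time: 23.03
position: [0.4464, -0.0894, 0.0284]
tcp_rot: [[-0.0, 1.0, 0.0], [1.0, 0.0, -0.0], [-0.0, 0.0, -1.0]]
force: [-0.8, 0.1, 1.0]
opening: 0.0317
gripper_force: 19.0
time: 23.45
position: [0.4497, -0.0906, 0.1555]
tcp_rot: [[-0.0, 1.0, 0.009], [1.0, 0.0, -0.003], [-0.003, 0.009, -1.0]]
force: [0.5, 0.1, -0.3]
opening: 0.0319
gripper_force: 19.0
time: 24.12
position: [0.5035, 0.0722, 0.1291]
tcp_rot: [[0.0, 1.0, -0.001], [1.0, -0.0, -0.001], [-0.001, -0.001, -1.0]]
force: [0.8, 0.6, -0.8]
opening: 0.0313
gripper_force: 19.8
now [0.5035 0.0722 0.1291] h -0.0 j [ -1.   2. 110.  -0.  68.  -1.] open 0.0313 t 24.12
[0.005, 0.002, -0.003, -0.0, 0.0, -0.0] rows 0.0
[0.006, 0.003, 0.455, -0.0, 0.0, -0.0] rows 2.7
```

```bash
python3 -m crank '[0.004,0.003,0.12,0,0,0,0.75, 0.004,0.003,0.24,0,0,0,0.75, 0.004,0.003,0.35,0,0,0,0.75, 0.004,0.003,0.42,0,0,0,0.75, 0.004,0.003,0.445,0,0,0,0.75, 0.004,0.003,0.455,0,0,0,0.75, 0.004,0.003,0.457,0,0,0,0.75, 0.004,0.003,0.457,0,0,0,0.75, 0.004,0.003,0.457,0,0,0,0.75]'
```

```text
time: 24.87
position: [0.5061, 0.0737, 0.0168]
tcp_rot: [[0.001, 1.0, 0.003], [1.0, -0.001, -0.0], [-0.0, 0.003, -1.0]]
force: [-0.4, 0.2, -0.4]
opening: 0.0313
gripper_force: 22.6
```

```bash
python3 -m crank '[0,-0.004,0.006,0,0,0,0.75, 0,-0.006,0.008,0,0,0,0.75, 0,-0.006,0.008,0,0,0,0.75, 0,-0.006,0.008,0,0,0,0.75]'
python3 -m crank '[0,0,0,0,0,0,0, 0,0,0,0,0,0,0, 0,0,0,0,0,0,0, 0,0,0,0,0,0,0, 0,0,0,0,0,0,0, 0,0,0,0,0,0,0, 0,0,-0.08,0,0,0,0, 0,0,-0.2,0,0,0,0, 0,0,-0.4,0,0,0,0, 0,0,-0.6,0,0,0,0, 0,0,-0.6,0,0,0,0]'
python3 plan.py  0.47,-0.1,0.16,0 / 0.4598,-0.1875,0.12,0
```

```text
time: 25.2
position: [0.5053, 0.0741, 0.0153]
tcp_rot: [[-0.0, 1.0, 0.004], [1.0, 0.0, -0.0], [-0.0, 0.004, -1.0]]
force: [1.5, -0.5, 5.1]
opening: 0.0315
gripper_force: 23.0
time: 26.12
position: [0.5059, 0.0742, 0.1691]
tcp_rot: [[-0.0, 1.0, 0.007], [1.0, 0.0, -0.0], [-0.0, 0.007, -1.0]]
force: [1.6, -0.1, 0.4]
opening: 0.0866
gripper_force: 0.0
now [0.5059 0.0742 0.1691] h 0.0 j [ -0.  -1. 108.   0.  73.  -1.] open 0.0866 t 26.12
[-0.697, -0.144, 0.036, 0.002, 0.0, 0.0] rows 4.3
--
[-0.35, -0.041, 0.16, 0.0, 0.0, 0.0] rows 2.3
```

```bash
python3 -m crank '[-0.697,-0.144,0.036,0,0,0,0, -0.697,-0.144,0.036,0,0,0,0, -0.697,-0.144,0.036,0,0,0,0, -0.697,-0.144,0.036,0,0,0,0, -0.697,-0.144,0.036,0,0,0,0, -0.697,-0.144,0.036,0,0,0,0]'
python3 -m crank '[-0.35,-0.041,0.16,0,0,0,0, -0.35,-0.041,0.16,0,0,0,0, -0.35,-0.041,0.16,0,0,0,0, -0.35,-0.041,0.16,0,0,0,0, -0.35,-0.041,0.16,0,0,0,0, -0.35,-0.041,0.16,0,0,0,0]'
python3 plan.py  0.4598,-0.1875,0.12,0 0.4598,-0.1875,0.028,0
```

```text
time: 26.62
position: [0.4664, -0.1027, 0.154]
tcp_rot: [[0.005, 1.0, -0.001], [1.0, -0.005, -0.0], [-0.0, -0.001, -1.0]]
force: [-0.0, 1.0, 0.2]
opening: 0.087
gripper_force: 0.0
time: 27.12
position: [0.4577, -0.1862, 0.1148]
tcp_rot: [[-0.001, 1.0, 0.0], [1.0, 0.001, 0.001], [0.001, 0.0, -1.0]]
force: [0.1, -0.3, -0.2]
opening: 0.0872
gripper_force: 0.0
now [ 0.4577 -0.1862  0.1148] h 0.0 j [-31.   1. 113.   0.  67. -31.] open 0.0872 t 27.12
[-0.005, 0.008, -0.021, 0.0, -0.0, 0.0] rows 0.1
[-0.005, 0.008, 0.347, 0.0, -0.0, 0.0] rows 2.2
```

```bash
python3 -m crank '[-0.004,0.008,0.12,0,0,0,0, -0.004,0.008,0.24,0,0,0,0, -0.004,0.008,0.32,0,0,0,0, -0.004,0.008,0.347,0,0,0,0, -0.004,0.008,0.347,0,0,0,0.3, -0.004,0.008,0.347,0,0,0,0.75, -0.004,0.008,0.347,0,0,0,0.75, -0.004,0.008,0.347,0,0,0,0.75, -0.004,0.008,0.347,0,0,0,0.75, -0.004,0.008,0.347,0,0,0,0.75, -0.004,0.008,0.347,0,0,0,0.75, -0.004,0.008,0.347,0,0,0,0.75]' 20
python3 -m crank '[0,0,0,0,0,0,0.75, 0,0,0,0,0,0,0.75, 0,0,0,0,0,0,0.75, 0,0,0,0,0,0,0.75, 0,0,0,0,0,0,0.75]' 20
python3 plan.py 0.46,-0.1875,0.16,0 / 0.47,0.03,0.17,0 / 0.49,0.2,0.17,0 / 0.508,0.322,0.13,0
```

```text
time: 28.12
position: [0.4593, -0.1888, 0.0281]
tcp_rot: [[0.0, 1.0, 0.0], [1.0, -0.0, -0.0], [-0.0, 0.0, -1.0]]
force: [0.4, 0.2, -0.5]
opening: 0.0416
gripper_force: 0.0
time: 28.53
position: [0.4592, -0.1887, 0.0278]
tcp_rot: [[-0.0, 1.0, 0.0], [1.0, 0.0, -0.0], [-0.0, 0.0, -1.0]]
force: [1.2, -0.8, 1.1]
opening: 0.0315
gripper_force: 19.9
now [ 0.4592 -0.1887  0.0278] h 0.0 j [-31.   9. 115.  -0.  56. -31.] open 0.0315 t 28.53
[0.005, 0.003, -0.529, 0.0, 0.0, 0.0] rows 3.2
--
[0.87, 0.04, -0.04, 0.0, 0.0, 0.0] rows 5.2
--
[0.68, 0.08, 0.0, 0.0, 0.0, 0.0] rows 4.1
--
[0.488, 0.072, 0.16, 0.0, 0.0, 0.0] rows 3.1
```

```bash
python3 -m crank '[0,0,-0.1,0,0,0,0.75, 0,0,-0.25,0,0,0,0.75, 0,0,-0.4,0,0,0,0.75, 0,0,-0.529,0,0,0,0.75, 0,0,-0.529,0,0,0,0.75]'
python3 -m crank '[0.87,0.04,-0.04,0,0,0,0.75, 0.87,0.04,-0.04,0,0,0,0.75, 0.87,0.04,-0.04,0,0,0,0.75, 0.87,0.04,-0.04,0,0,0,0.75, 0.87,0.04,-0.04,0,0,0,0.75, 0.87,0.04,-0.04,0,0,0,0.75, 0.87,0.04,-0.04,0,0,0,0.75]'
python3 -m crank '[0.68,0.08,0,0,0,0,0.75, 0.68,0.08,0,0,0,0,0.75, 0.68,0.08,0,0,0,0,0.75, 0.68,0.08,0,0,0,0,0.75, 0.68,0.08,0,0,0,0,0.75, 0.68,0.08,0,0,0,0,0.75]'
python3 -m crank '[0.488,0.072,0.16,0,0,0,0.75, 0.488,0.072,0.16,0,0,0,0.75, 0.488,0.072,0.16,0,0,0,0.75, 0.488,0.072,0.16,0,0,0,0.75, 0.488,0.072,0.16,0,0,0,0.75, 0.488,0.072,0.16,0,0,0,0.75]'
python3 plan.py 0.508,0.322,0.13,0 0.508,0.322,0.0138,0
```

```text
time: 28.95
position: [0.4631, -0.1909, 0.1676]
tcp_rot: [[-0.0, 1.0, 0.01], [1.0, 0.0, -0.006], [-0.006, 0.01, -1.0]]
force: [1.0, -0.3, 0.5]
opening: 0.0318
gripper_force: 19.9
time: 29.53
position: [0.4688, 0.0316, 0.1696]
tcp_rot: [[-0.005, 1.0, -0.001], [1.0, 0.005, 0.001], [0.001, -0.001, -1.0]]
force: [-0.5, -0.5, -0.2]
opening: 0.032
gripper_force: 20.0
time: 30.03
position: [0.4893, 0.1996, 0.1693]
tcp_rot: [[-0.003, 1.0, -0.001], [1.0, 0.003, -0.001], [-0.001, -0.001, -1.0]]
force: [0.3, 0.1, -0.4]
opening: 0.032
gripper_force: 20.0
time: 30.53
position: [0.5074, 0.3187, 0.1292]
tcp_rot: [[0.001, 1.0, -0.001], [1.0, -0.001, -0.002], [-0.002, -0.001, -1.0]]
force: [-0.3, -0.2, -0.7]
opening: 0.032
gripper_force: 20.0
now [0.5074 0.3187 0.1292] h -0.0 j [25. 14. 96. -0. 70. 25.] open 0.032 t 30.53
[0.013, 0.002, -0.003, -0.0, 0.001, -0.0] rows 0.1
[0.014, 0.003, 0.462, -0.0, 0.001, -0.0] rows 2.8
```

```bash
python3 -m crank '[0.01,0,0.12,0,0,0,0.75, 0.01,0,0.24,0,0,0,0.75, 0.01,0,0.35,0,0,0,0.75, 0.01,0,0.42,0,0,0,0.75, 0.01,0,0.445,0,0,0,0.75, 0.01,0,0.46,0,0,0,0.75, 0.01,0,0.464,0,0,0,0.75, 0.01,0,0.464,0,0,0,0.75, 0.01,0,0.464,0,0,0,0.75]'
```

```text
time: 31.28
position: [0.5086, 0.3236, 0.016]
tcp_rot: [[0.0, 1.0, 0.003], [1.0, -0.0, 0.001], [0.001, 0.003, -1.0]]
force: [0.2, -0.6, -0.4]
opening: 0.0316
gripper_force: 20.0
```

```bash
python3 -m crank '[-0.004,0,0.005,0,0,0,0.75, -0.004,0,0.01,0,0,0,0.75, -0.004,0,0.01,0,0,0,0.75, -0.004,0,0.01,0,0,0,0.75]'
python3 -m crank '[0,0,0,0,0,0,0, 0,0,0,0,0,0,0, 0,0,0,0,0,0,0, 0,0,0,0,0,0,0, 0,0,0,0,0,0,0, 0,0,0,0,0,0,0, 0,0,-0.08,0,0,0,0, 0,0,-0.2,0,0,0,0, 0,0,-0.4,0,0,0,0, 0,0,-0.7,0,0,0,0, 0,0,-0.7,0,0,0,0]'
python3 plan.py 0.33,0.48,0.2,0 / 0.176,0.6,0.22,0
```

```text
time: 31.62
position: [0.5087, 0.323, 0.0136]
tcp_rot: [[-0.0, 1.0, 0.003], [1.0, 0.0, 0.001], [0.001, 0.003, -1.0]]
force: [-1.1, -1.5, 6.4]
opening: 0.0318
gripper_force: 20.0
time: 32.53
position: [0.5065, 0.3221, 0.1878]
tcp_rot: [[-0.0, 1.0, -0.001], [1.0, 0.0, -0.001], [-0.001, -0.001, -1.0]]
force: [1.0, 1.0, 0.3]
opening: 0.086
gripper_force: 0.0
now [0.5065 0.3221 0.1878] h 0.0 j [25. 11. 93. -0. 76. 25.] open 0.086 t 32.53
[0.632, -0.706, -0.048, -0.0, 0.0, 0.0] rows 5.7
--
[0.48, -0.616, -0.08, 0.0, 0.0, 0.0] rows 4.7
```

```bash
python3 -m crank '[0.632,-0.706,-0.048,0,0,0,0, 0.632,-0.706,-0.048,0,0,0,0, 0.632,-0.706,-0.048,0,0,0,0, 0.632,-0.706,-0.048,0,0,0,0, 0.632,-0.706,-0.048,0,0,0,0, 0.632,-0.706,-0.048,0,0,0,0, 0.632,-0.706,-0.048,0,0,0,0]'
python3 -m crank '[0.48,-0.616,-0.08,0,0,0,0, 0.48,-0.616,-0.08,0,0,0,0, 0.48,-0.616,-0.08,0,0,0,0, 0.48,-0.616,-0.08,0,0,0,0, 0.48,-0.616,-0.08,0,0,0,0, 0.48,-0.616,-0.08,0,0,0,0, 0.48,-0.616,-0.08,0,0,0,0]'
python3 - <<'E'
from h import *
p,d,K,T=snap("top",3);W=cloud(d,K,T)
def rg(nm,x,y,r,z0,z1,zz):
    m=(np.hypot(W[...,0]-x,W[...,1]-y)<r)&(W[...,2]>z0)&(W[...,2]<z1)
    v,u=np.nonzero(m);c,_=cv2.minEnclosingCircle(np.stack([u,v],1).astype(np.float32));print(nm,m.sum(),'circ',ray(c,zz,K,T)[:2].round(4),'mean',ray((u.mean(),v.mean()),zz,K,T)[:2].round(4))
rg('tin',.51,.199,.05,.042,.06,.05);rg('br',.505,.074,.04,.046,.07,.054);rg('bk',.508,.322,.04,.045,.07,.053);rg('die',.41,.2,.035,.018,.05,.035)
a=cv2.resize(p[180:300,100:290],None,fx=4,fy=4,interpolation=cv2.INTER_CUBIC);cv2.imwrite("pics/t3.png",a[:,:,::-1])
q,_,_,_=snap("side",3);cv2.imwrite("pics/s3.png",cv2.resize(q[130:280,200:350],None,fx=4,fy=4,interpolation=cv2.INTER_CUBIC)[:,:,::-1])
E
```

```text
time: 33.12
position: [0.3262, 0.4837, 0.1989]
tcp_rot: [[-0.005, 1.0, -0.002], [1.0, 0.005, 0.002], [0.002, -0.002, -1.0]]
force: [-0.8, 0.3, 0.9]
opening: 0.0871
gripper_force: 0.0
time: 33.7
position: [0.1757, 0.6008, 0.2183]
tcp_rot: [[-0.003, 1.0, 0.0], [1.0, 0.003, -0.0], [-0.0, 0.0, -1.0]]
force: [-0.0, -0.7, -0.5]
opening: 0.0871
gripper_force: 0.0
tin 98 circ [0.5076 0.198 ] mean [0.5076 0.1978]
br 103 circ [0.4765 0.0774] mean [0.4787 0.0771]
bk 123 circ [0.508  0.3227] mean [0.5083 0.3229]
die 65 circ [0.4077 0.1994] mean [0.4075 0.1995]
```

View pics/t3.png

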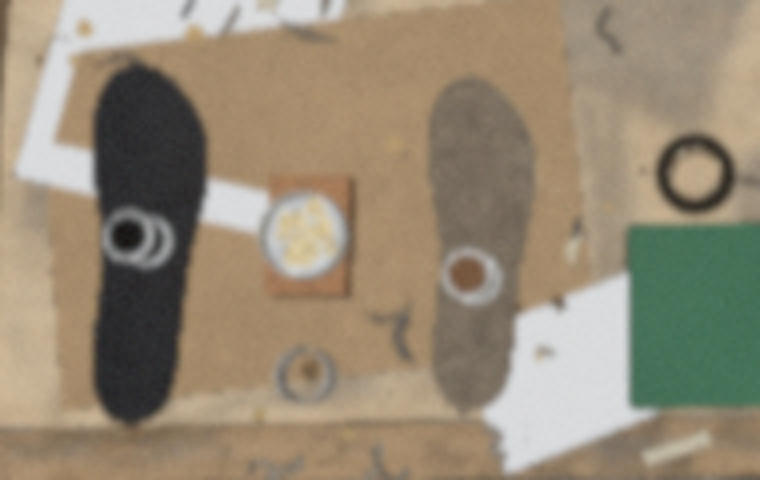

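View pics/s3.png

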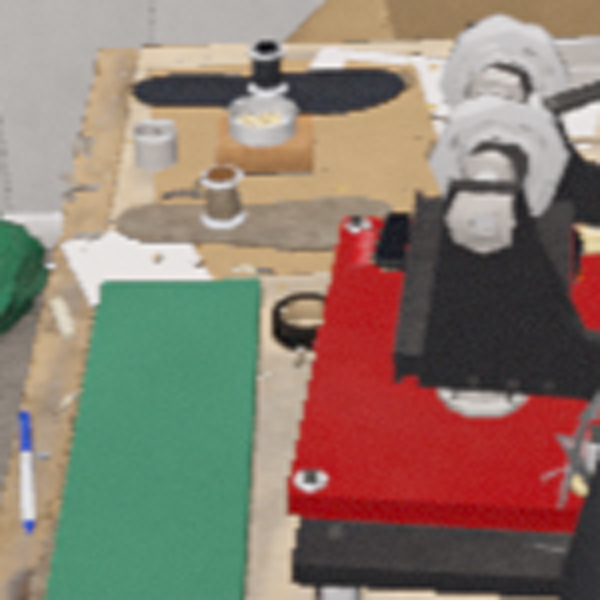

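The black spool, tin, cork and die are well placed. The brown spool is upright at crop (470,275) but about 27 mm too near the robot, at (0.478,0.077). I'll regrasp it and move it to the middle.

```bash
python3 plan.py 0.38,0.41,0.2,0 / 0.44,0.22,0.18,0 / 0.4777,0.0772,0.13,0 / 0.4777,0.0772,0.016,0
```

```text
now [0.1775 0.5996 0.218 ] h -0.0 j [66. 13. 88. -0. 80. 66.] open 0.0869 t 33.8
[-0.758, 0.81, 0.073, 0.0, 0.0, -0.0] rows 6.7
--
[-0.76, 0.24, 0.08, 0.0, 0.0, 0.0] rows 4.8
--
[-0.571, 0.151, 0.2, 0.0, 0.0, 0.0] rows 3.7
--
[0.0, 0.0, 0.456, 0.0, 0.0, 0.0] rows 2.7
```

```bash
python3 -m crank '[-0.758,0.81,0.073,0,0,0,0, -0.758,0.81,0.073,0,0,0,0, -0.758,0.81,0.073,0,0,0,0, -0.758,0.81,0.073,0,0,0,0, -0.758,0.81,0.073,0,0,0,0, -0.758,0.81,0.073,0,0,0,0, -0.758,0.81,0.073,0,0,0,0, -0.758,0.81,0.073,0,0,0,0]'
python3 -m crank '[-0.76,0.24,0.08,0,0,0,0, -0.76,0.24,0.08,0,0,0,0, -0.76,0.24,0.08,0,0,0,0, -0.76,0.24,0.08,0,0,0,0, -0.76,0.24,0.08,0,0,0,0, -0.76,0.24,0.08,0,0,0,0]'
python3 -m crank '[-0.571,0.151,0.2,0,0,0,0, -0.571,0.151,0.2,0,0,0,0, -0.571,0.151,0.2,0,0,0,0, -0.571,0.151,0.2,0,0,0,0, -0.571,0.151,0.2,0,0,0,0, -0.571,0.151,0.2,0,0,0,0, -0.571,0.151,0.2,0,0,0,0]'
python3 plan.py 0.4777,0.0772,0.13,0 0.4777,0.0772,0.016,0
```

```text
time: 34.47
position: [0.3838, 0.4053, 0.1996]
tcp_rot: [[0.008, 1.0, 0.001], [1.0, -0.008, -0.003], [-0.003, 0.001, -1.0]]
force: [-0.3, -0.9, 0.1]
opening: 0.0871
gripper_force: 0.0
time: 34.97
position: [0.4403, 0.2148, 0.1794]
tcp_rot: [[0.007, 1.0, -0.001], [1.0, -0.007, -0.003], [-0.003, -0.001, -1.0]]
force: [1.5, 0.5, 0.0]
opening: 0.087
gripper_force: 0.0
time: 35.55
position: [0.4769, 0.0783, 0.1305]
tcp_rot: [[0.002, 1.0, -0.0], [1.0, -0.002, 0.001], [0.001, -0.0, -1.0]]
force: [-0.1, -0.1, 1.0]
opening: 0.0871
gripper_force: 0.0
now [0.4769 0.0783 0.1305] h -0.1 j [ -0.  -2. 113.   0.  69.   0.] open 0.0871 t 35.55
[-0.004, 0.003, 0.002, -0.0, -0.0, -0.0] rows 0.0
[-0.004, 0.003, 0.458, -0.0, -0.0, -0.0] rows 2.7
```

```bash
python3 -m crank '[-0.003,0.003,0.12,0,0,0,0, -0.003,0.003,0.24,0,0,0,0, -0.003,0.003,0.36,0,0,0,0, -0.003,0.003,0.43,0,0,0,0, -0.003,0.003,0.455,0,0,0,0, -0.003,0.003,0.46,0,0,0,0, -0.003,0.003,0.46,0,0,0,0.75, -0.003,0.003,0.46,0,0,0,0.75, -0.003,0.003,0.46,0,0,0,0.75, -0.003,0.003,0.46,0,0,0,0.75, -0.003,0.003,0.46,0,0,0,0.75, -0.003,0.003,0.46,0,0,0,0.75]' 15
python3 -m crank '[0,0,0,0,0,0,0.75, 0,0,0,0,0,0,0.75, 0,0,0,0,0,0,0.75, 0,0,0,0,0,0,0.75, 0,0,0,0,0,0,0.75, 0,0,0,0,0,0,0.75, 0,0,0,0,0,0,0.75]' 15
python3 plan.py 0.4777,0.0765,0.036,0 0.5045,0.0735,0.036,0 0.5045,0.0735,0.016,0
```

```text
time: 36.55
position: [0.4781, 0.0773, 0.0159]
tcp_rot: [[0.0, 1.0, 0.001], [1.0, -0.0, -0.0], [-0.0, 0.001, -1.0]]
force: [0.1, 0.2, 0.1]
opening: 0.0552
gripper_force: 0.0
time: 37.13
position: [0.4776, 0.0774, 0.0153]
tcp_rot: [[-0.0, 1.0, -0.0], [1.0, 0.0, -0.0], [-0.0, -0.0, -1.0]]
force: [-0.4, -0.0, 1.4]
opening: 0.0322
gripper_force: 14.1
now [0.4776 0.0774 0.0153] h 0.0 j [ -0.   9. 117.  -0.  55.  -0.] open 0.0322 t 37.13
[-0.003, 0.0, -0.083, -0.0, 0.0, 0.0] rows 0.5
[-0.015, 0.108, -0.083, -0.0, 0.0, 0.0] rows 0.6
[-0.015, 0.108, -0.003, -0.0, 0.0, 0.0] rows 0.5
```

```bash
python3 -m crank '[0,0,-0.04,0,0,0,0.75, 0,0,-0.08,0,0,0,0.75, -0.006,0.04,-0.08,0,0,0,0.75, -0.012,0.08,-0.08,0,0,0,0.75, -0.015,0.108,-0.08,0,0,0,0.75, -0.015,0.108,-0.08,0,0,0,0.75, -0.015,0.108,-0.06,0,0,0,0.75, -0.015,0.108,-0.03,0,0,0,0.75, -0.015,0.108,-0.01,0,0,0,0.75, -0.015,0.108,0,0,0,0,0.75, -0.015,0.108,0,0,0,0,0.75, -0.015,0.108,0,0,0,0,0.75]'
python3 -m crank '[0,0,0.002,0,0,0,0.6, 0,0,0.002,0,0,0,0.5, 0,0,0.002,0,0,0,0.4, 0,0,0.002,0,0,0,0.2, 0,0,0.002,0,0,0,0, 0,0,0.002,0,0,0,0, 0,0,0.002,0,0,0,0, 0,0,0.002,0,0,0,0, 0,0,0.002,0,0,0,0, 0,0,0.002,0,0,0,0, 0,0,0.002,0,0,0,0, 0,0,0.002,0,0,0,0]'
python3 - <<'E'
from h import *
q,_,_,_=snap("side",4);cv2.imwrite("pics/s4.png",cv2.resize(q[130:230,200:320],None,fx=4,fy=4,interpolation=cv2.INTER_CUBIC)[:,:,::-1])
E
```

```text
time: 38.13
position: [0.5039, 0.0738, 0.0151]
tcp_rot: [[-0.0, 1.0, -0.002], [1.0, 0.0, 0.0], [0.0, -0.002, -1.0]]
force: [-2.7, 1.4, 6.2]
opening: 0.032
gripper_force: 17.7
time: 39.13
position: [0.5047, 0.0737, 0.0148]
tcp_rot: [[-0.0, 1.0, 0.0], [1.0, 0.0, 0.0], [0.0, 0.0, -1.0]]
force: [0.3, -0.0, -1.2]
opening: 0.0861
gripper_force: 1.7
```

View pics/s4.png

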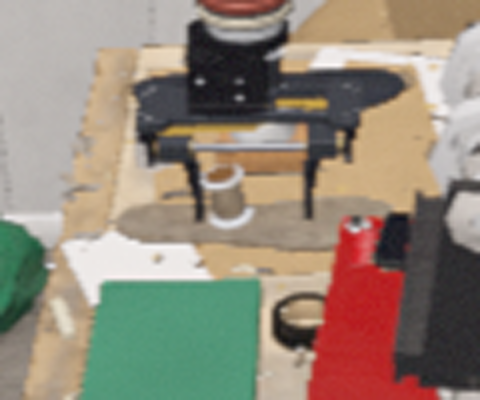

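The side view shows the brown spool at crop (225,195) clinging to the near finger and leaning with it, because the pad is caught between the flanges. I'll close again to stand it up. Then I'll open only a few mm, so that both fingers guide it, and rise slowly off it.

```bash
python3 -m crank '[0,0,0,0,0,0,0.3, 0,0,0,0,0,0,0.5, 0,0,0,0,0,0,0.6, 0,0,0,0,0,0,0.65, 0,0,0,0,0,0,0.7, 0,0,0,0,0,0,0.75, 0,0,0,0,0,0,0.75, 0,0,0,0,0,0,0.75, 0,0,0,0,0,0,0.75, 0,0,0,0,0,0,0.75, 0,0,0,0,0,0,0.75, 0,0,0,0,0,0,0.75]' 8
python3 -m crank '[0,0,0,0,0,0,0.75, 0,0,0,0,0,0,0.75, 0,0,0,0,0,0,0.75, 0,0,0,0,0,0,0.75, 0,0,0,0,0,0,0.6, 0,0,0,0,0,0,0.54, 0,0,0,0,0,0,0.54, 0,0,0,0,0,0,0.54, 0,0,0,0,0,0,0.54, 0,0,0,0,0,0,0.54]' 8
python3 -m crank '[0,0,-0.01,0,0,0,0.54, 0,0,-0.02,0,0,0,0.54, 0,0,-0.03,0,0,0,0.54, 0,0,-0.04,0,0,0,0.54, 0,0,-0.05,0,0,0,0.54, 0,0,-0.06,0,0,0,0.54, 0,0,-0.07,0,0,0,0.54, 0,0,-0.08,0,0,0,0.54, 0,0,-0.09,0,0,0,0.54, 0,0,-0.1,0,0,0,0.54]'
python3 - <<'E'
from h import *
q,_,_,_=snap("side",5);cv2.imwrite("pics/s5.png",cv2.resize(q[140:210,210:300],None,fx=6,fy=6,interpolation=cv2.INTER_CUBIC)[:,:,::-1])
E
```

```text
time: 40.18
position: [0.5039, 0.0737, 0.015]
tcp_rot: [[-0.0, 1.0, -0.002], [1.0, 0.0, -0.0], [-0.0, -0.002, -1.0]]
force: [-4.3, 0.1, 7.4]
opening: 0.0322
gripper_force: 10.2
time: 41.02
position: [0.5049, 0.0736, 0.0149]
tcp_rot: [[-0.0, 1.0, 0.0], [1.0, 0.0, -0.0], [-0.0, 0.0, -1.0]]
force: [-0.5, 0.1, 3.4]
opening: 0.0398
gripper_force: 2.4
time: 41.85
position: [0.5047, 0.0736, 0.0401]
tcp_rot: [[-0.0, 1.0, 0.0], [1.0, 0.0, 0.0], [0.0, 0.0, -1.0]]
force: [-1.2, -0.7, -0.6]
opening: 0.0401
gripper_force: 2.1
```

View pics/s5.png

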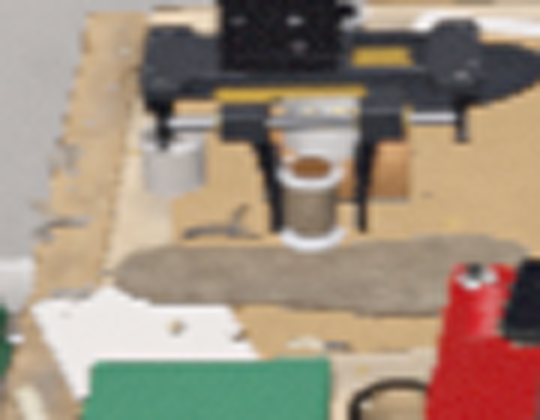

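The spool came up with the gripper. The tip is jammed on the bottom flange because I pressed down while releasing. I'll close again, set it down until the force is nearly zero, and release from there.

```bash
python3 -m crank '[0,0,0,0,0,0,0.6, 0,0,0,0,0,0,0.7, 0,0,0,0,0,0,0.75, 0,0,0,0,0,0,0.75, 0,0,0,0,0,0,0.75, 0,0,0,0,0,0,0.75, 0,0,0.03,0,0,0,0.75, 0,0,0.06,0,0,0,0.75, 0,0,0.085,0,0,0,0.75, 0,0,0.09,0,0,0,0.75, 0,0,0.092,0,0,0,0.75, 0,0,0.092,0,0,0,0.75]' 10
python3 -m crank '[0,0,0.002,0,0,0,0.75, 0,0,0.002,0,0,0,0.75, 0,0,0.002,0,0,0,0.75]'
```

```text
time: 42.9
position: [0.5042, 0.0737, 0.0163]
tcp_rot: [[-0.0, 1.0, -0.001], [1.0, 0.0, 0.0], [0.0, -0.001, -1.0]]
force: [0.2, -0.3, -0.5]
opening: 0.0321
gripper_force: 11.4
time: 43.15
position: [0.5047, 0.0737, 0.0162]
tcp_rot: [[-0.0, 1.0, 0.0], [1.0, 0.0, 0.0], [0.0, 0.0, -1.0]]
force: [-0.8, -0.0, 0.1]
opening: 0.0324
gripper_force: 11.4
```

```bash
python3 -m crank '[0,0,0.001,0,0,0,0.75, 0,0,0.002,0,0,0,0.75, 0,0,0.002,0,0,0,0.6, 0,0,0.002,0,0,0,0.59, 0,0,0.002,0,0,0,0.59, 0,0,0.002,0,0,0,0.59, 0,0,0.002,0,0,0,0.59]' 4
python3 -m crank '[0,0,-0.004,0,0,0,0.59, 0,0,-0.008,0,0,0,0.59, 0,0,-0.012,0,0,0,0.59, 0,0,-0.012,0,0,0,0.59]'
```

```text
time: 43.73
position: [0.5046, 0.0736, 0.0156]
tcp_rot: [[-0.0, 1.0, -0.0], [1.0, 0.0, -0.0], [-0.0, -0.0, -1.0]]
force: [0.3, 0.3, 0.2]
opening: 0.0355
gripper_force: 2.1
time: 44.07
position: [0.5048, 0.0737, 0.019]
tcp_rot: [[-0.0, 1.0, 0.0], [1.0, 0.0, 0.0], [0.0, 0.0, -1.0]]
force: [0.5, -0.3, -0.1]
opening: 0.0356
gripper_force: 2.1
```

```bash
python3 -m crank '[0,0,0.006,0,0,0,0.59, 0,0,0.012,0,0,0,0.59, 0,0,0.015,0,0,0,0.59, 0,0,0.018,0,0,0,0.59, 0,0,0.02,0,0,0,0.59, 0,0,0.02,0,0,0,0.59, 0,0,0.02,0,0,0,0.59]'
python3 -m crank '[0,0,0.003,0,0,0,0.59, 0,0,0.006,0,0,0,0.59, 0,0,0.006,0,0,0,0.59]'
python3 -m crank '[0,0,0,0,0,0,0.56, 0,0,0,0,0,0,0.54, 0,0,0,0,0,0,0.54, 0,0,0,0,0,0,0.54]'
```

```text
time: 44.65
position: [0.504, 0.0741, 0.0146]
tcp_rot: [[-0.0, 1.0, -0.002], [1.0, 0.0, 0.001], [0.001, -0.002, -1.0]]
force: [-7.5, 1.2, 12.4]
opening: 0.0358
gripper_force: 7.6
time: 44.9
position: [0.5044, 0.0739, 0.0127]
tcp_rot: [[-0.0, 1.0, -0.001], [1.0, 0.0, 0.0], [0.0, -0.001, -1.0]]
force: [-4.5, 0.9, 6.4]
opening: 0.0356
gripper_force: 3.8
time: 45.23
position: [0.5047, 0.0736, 0.0121]
tcp_rot: [[-0.0, 1.0, 0.0], [1.0, 0.0, -0.0], [-0.0, 0.0, -1.0]]
force: [-0.1, 0.3, -0.2]
opening: 0.04
gripper_force: 0.0
```

It is freed: pad force is 0. Now I'll open fully, rise and check.

```bash
python3 -m crank '[0,0,0,0,0,0,0.3, 0,0,0,0,0,0,0, 0,0,0,0,0,0,0, 0,0,0,0,0,0,0, 0,0,0,0,0,0,0, 0,0,0,0,0,0,0, 0,0,0,0,0,0,0, 0,0,0,0,0,0,0, 0,0,0,0,0,0,0, 0,0,0,0,0,0,0]'
python3 -m crank '[0,0,-0.04,0,0,0,0, 0,0,-0.08,0,0,0,0, 0,0,-0.16,0,0,0,0, 0,0,-0.3,0,0,0,0, 0,0,-0.45,0,0,0,0, 0,0,-0.6,0,0,0,0, 0,0,-0.7,0,0,0,0, 0,0,-0.7,0,0,0,0]'
python3 plan.py 0.44,0.28,0.2,0 / 0.33,0.48,0.2,0 / 0.176,0.6,0.22,0
```

```text
time: 46.07
position: [0.5047, 0.0736, 0.0123]
tcp_rot: [[-0.0, 1.0, 0.0], [1.0, 0.0, 0.0], [0.0, 0.0, -1.0]]
force: [-0.7, -0.2, 0.1]
opening: 0.0862
gripper_force: 0.0
time: 46.73
position: [0.509, 0.0737, 0.1959]
tcp_rot: [[-0.0, 1.0, 0.013], [1.0, 0.0, -0.0], [-0.0, 0.013, -1.0]]
force: [0.6, -0.3, -0.2]
opening: 0.0868
gripper_force: 0.0
now [0.509  0.0737 0.1959] h 0.0 j [ -1.  -2. 106.   0.  75.  -1.] open 0.0868 t 46.73
[0.825, -0.276, -0.02, 0.004, 0.0, 0.0] rows 5.2
--
[0.8, -0.44, 0.0, 0.0, 0.0, 0.0] rows 5.5
--
[0.48, -0.616, -0.08, 0.0, 0.0, 0.0] rows 4.7
```

```bash
python3 -m crank '[0.825,-0.276,-0.02,0,0,0,0, 0.825,-0.276,-0.02,0,0,0,0, 0.825,-0.276,-0.02,0,0,0,0, 0.825,-0.276,-0.02,0,0,0,0, 0.825,-0.276,-0.02,0,0,0,0, 0.825,-0.276,-0.02,0,0,0,0]'
python3 -m crank '[0.8,-0.44,0,0,0,0,0, 0.8,-0.44,0,0,0,0,0, 0.8,-0.44,0,0,0,0,0, 0.8,-0.44,0,0,0,0,0, 0.8,-0.44,0,0,0,0,0, 0.8,-0.44,0,0,0,0,0]'
python3 -m crank '[0.48,-0.616,-0.08,0,0,0,0, 0.48,-0.616,-0.08,0,0,0,0, 0.48,-0.616,-0.08,0,0,0,0, 0.48,-0.616,-0.08,0,0,0,0, 0.48,-0.616,-0.08,0,0,0,0, 0.48,-0.616,-0.08,0,0,0,0]' | tail -3
python3 - <<'E'
from h import *
p,d,K,T=snap("top",6);W=cloud(d,K,T)
def rg(nm,x,y,r,z0,z1,zz):
    m=(np.hypot(W[...,0]-x,W[...,1]-y)<r)&(W[...,2]>z0)&(W[...,2]<z1)
    v,u=np.nonzero(m);print(nm,m.sum(),'mean',ray((u.mean(),v.mean()),zz,K,T)[:2].round(4))
rg('tin',.51,.199,.05,.042,.06,.05);rg('br',.505,.074,.04,.046,.07,.054);rg('bk',.508,.322,.04,.045,.07,.053);rg('die',.41,.2,.035,.018,.05,.035)
q,_,_,_=snap("side",6)
a=cv2.resize(p[180:300,100:230],(520,480),interpolation=cv2.INTER_CUBIC);b=cv2.resize(q[130:250,210:280],(280,480),interpolation=cv2.INTER_CUBIC)
cv2.imwrite("pics/f.png",np.hstack([a,b])[:,:,::-1])
E
```

```text
time: 47.23
position: [0.4333, 0.2847, 0.1931]
tcp_rot: [[-0.004, 1.0, 0.0], [1.0, 0.004, 0.003], [0.003, 0.0, -1.0]]
force: [-0.2, -0.7, 0.9]
opening: 0.087
gripper_force: 0.0
time: 47.73
position: [0.3232, 0.483, 0.1928]
tcp_rot: [[-0.003, 1.0, -0.0], [1.0, 0.003, 0.002], [0.002, -0.0, -1.0]]
force: [-0.1, -0.0, 0.6]
opening: 0.0871
gripper_force: 0.0
force: [-0.3, -0.0, -0.1]
opening: 0.0868
gripper_force: 0.0
tin 103 mean [0.507  0.1986]
br 122 mean [0.5013 0.0753]
bk 124 mean [0.5082 0.3227]
die 61 mean [0.4075 0.1991]
```

View pics/f.png

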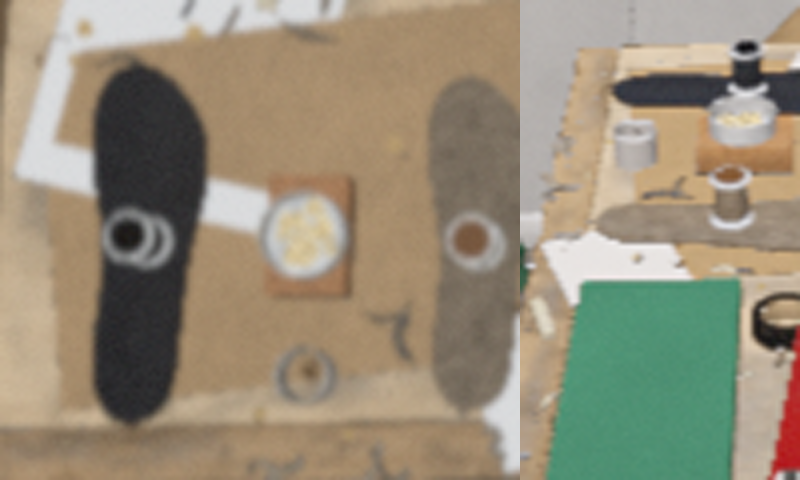

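Everything stands in place. The brown spool is upright at (0.501,0.075), within about 4 mm of its insole's middle. The tin is centred on the cork, the die is in front of it, and the tape has not moved. Handing in.

```bash
python3 -c "
from cell import ticket
print(ticket.finish_job())"
```

```text
the job is handed in; nothing more can be done
None
```

The kit is laid out as asked and handed in at about 48 s of the 118 s; the brown spool clung to a finger on release, so I had to set it again, and it now stands upright within about 4 mm of its insole's middle.

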